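# Clear the boot bench: tins to the care box, offcuts by the panful into the crate

### The arm

A 6-joint arm with a two-finger parallel gripper is mounted at the origin on the work surface. World frame = base frame: x ahead of the robot, y to its left, z up, the work surface at z = 0. Lengths are in m, angles in rad, forces in N, time in s.
With the tool pointing down it reaches from about 0.225 to 0.875 m from the base axis. Payload 3.4 kg.
Tool frame: the origin (TCP) lies at the very end of the fingers, on their centre line; the grasp point (between the pads) lies manip.grip_point_offset behind it (manip.grip_point_offset is the distance from the TCP to the grasp point, in m); z points along the fingers, y is the line along which they close (so a half turn about z gives the same grasp; the last joint's range is limited). The gripper opens to 85 mm and grips with 20 to 120 N. Pads are 22 mm wide; open, the fingers measure 114 mm over their backs; the gripper's body (76 mm by 85 mm) begins 54 mm behind the grasp point. The pads swing forward as they close: fully open they stand 13 mm farther back than shut.
Start: joints at [1.098, 0.276, 1.505, -0, 1.361, -0.121], TCP at [0.198, 0.54, 0.231] pointing down, gripper open.
Joint ranges: [-2.89, 2.89], [-0.75, 2.08], [0.22, 2.7], [-1.18, 4.32], [0.11, 2.71], [-2.7, 2.7]. Speed limits (rad/s): [2.57, 2.57, 3.14, 3.14, 3.14, 3.14].

### API

Orientations are given as a unit quaternion [w, x, y, z].
In Python, from rig import manip gives the robot as it stands.
- The arm moves only by the shell command python3 -m pendant 'ROWS' [FORCE]. ROWS is JSON, a list of rows, each an object of numbers: "jaw": the opening, from -1 (shut) to 1 (fully open); "tx", "ty", "tz": the shift along the world's x, y, z in cm; "ax", "ay", "az": the turn, a rotation vector about the world's x, y, z in degrees. In form: [{"jaw": .., "tx": .., "ty": .., "tz": .., "ax": .., "ay": .., "az": ..}, ...]. A call has 1 to 10 rows; each row is the pose to reach, as a shift and turn from the pose commanded when the call began; what a row does not reach only later rows make up. A row lasts 1/8 s, in which the tool goes at most 62.5 mm and 10.7 degrees, less where a joint would pass 70% of its speed; a pose out of reach is approached as far as the arm can. A call with a gripper value outside its range is refused whole. The fingers move at their own pace and stop on an object; FORCE is the grip in N (left out, the last holds). Time passes only in rows, so rows that repeat a pose let the fingers close. It gives the time, the measured TCP pose, the force, the opening and the grip force at its end, in the units of the state.
- manip.get_state(): the state, without advancing time (a new reading comes with each control period).
- manip.get_image(name): name is "scene" or "top" or "wrist"; returns a dict with "pixels" (384x512x3 uint8, blue, green, red), "depth" (384x512 float32, m along the optical axis (not along the pixel's ray), 0 where there is no reading), "fx", "fy", "cx", "cy" (pixels), "pose" (4x4, takes a point from camera to world coordinates). Camera axes: x right, y down, z forward; pixel columns grow to the right and rows downward; lengths in m; the calibration is good to about 2 mm. A picture is of the moment at which its call begins.
- manip.sign_off(): hands the job in; it is judged then, once.
The state is a dict: "clock": time; "qpos": joint angles; "qd": joint speeds; "effort": joint torques, N m; "position": TCP position; "ee_rot": TCP orientation; "contact_force": force on the tool from outside, world axes, zero at the start; "moment": the same for the moment, N m; "width": finger opening in m; "gripper_force": force on a finger pad.
Only numpy, scipy, OpenCV 4.12 (cv2) and the standard library are available. Lean on these libraries where they do the work, as an engineer would, in place of code of your own. Each camera call takes 0.05 s, during which the arm holds its last target. There are 200 camera calls.

### The job

Clear the bench by the door: put every round wax tin into the low steel shoe-care box, and gather all the wooden offcuts on the aluminium pan while it stands on its grey felt mat. Then lift the pan by its handle with all the offcuts aboard, tip it lip down over the wooden crate so that they slide in, and set the empty pan back flat on the middle of its mat. Every offcut must end inside the crate and every tin in the care box, and the tealight holder, boot jack, gauge, shoehorn and nightlight must stay where they are.

Things in the scene. Friction and masses are not known exactly. Their poses are not given: they have to be found in the camera images.
- pan: Aluminium hand pan like a flat dustpan: plate 200 (x) by 160 mm (y), 3 mm thick; walls 18 mm high, 4 mm thick at y = +-78 and x = +98 mm; open at the lip, x = -100 mm. A straight brown wooden handle runs out behind, x = +100 to +190 mm, 18 mm wide (y), z = 17 to 43 mm. 0.24 kg. Origin: centre of the underside, z up; its lip faces roughly to the robot at the start
- pan_lip (a point): middle of the pan's open edge, 100 mm ahead (-x) of the pan's origin on the underside; axes as the pan's
- pan_grip (a point): middle of the pan's handle, at x = +150 mm, z = +30 mm in the pan's frame; axes as the pan's
- mat: flat grey felt mat, 220 mm (x) by 190 mm (y), 6 mm thick, fixed to the bench; the pan stands on it at the start with the axes nearly aligned. Origin: centre of the underside
- crate: open-topped wooden crate, fixed: outside 200 mm (x) by 240 mm (y) by 100 mm high, walls 8 mm, floor 8 mm or less. Origin: centre of the underside, z up
- carebox: low open dark steel shoe-care box, fixed: outside 100 mm (x) by 250 mm (y) by 26 mm high, walls and floor 5 mm. Origin: centre of the underside, z up
- tealight: bystander: frosted glass tealight holder, a cup 68 mm across and 55 mm high, standing among the tins and offcuts; origin: centre of the underside. Do not disturb
- bootjack: bystander: black plastic boot jack, about 330 mm long (its x) by 110 mm wide, 32 mm high, origin: centre of the underside
- gauge: bystander: red metal tyre pressure gauge, dial 60 mm across, 26 mm high at its origin, stem to +x reaching 125 mm; origin: under the dial's centre
- shoehorn: bystander: steel spoon-shaped shoehorn, 190 mm long (its x) by 38 mm wide, 5 mm high; origin near its middle, underside
- nightlight: bystander: wooden nightlight, 80 mm square base 50 mm high with a lamp to 120 mm and a small toggle switch; origin: centre of the underside
- offcut1: squared wooden offcut (dark brown block), 72 mm long (its x), 34 by 34 mm across, about 40 g; origin at its centre; starts lying on the bench; may be absent (None)
- offcut2: squared wooden offcut (dark brown block), 72 mm long (its x), 34 by 34 mm across, about 40 g; origin at its centre; starts lying on the bench; may be absent (None)
- offcut3: squared wooden offcut (dark brown block), 72 mm long (its x), 34 by 34 mm across, about 40 g; origin at its centre; starts lying on the bench; may be absent (None)
- offcut4: squared wooden offcut (dark brown block), 72 mm long (its x), 34 by 34 mm across, about 40 g; origin at its centre; starts lying on the bench; may be absent (None)
- tin1: round flat steel boot-wax tin, 60 mm diameter, 32 mm high (its z), about 90 g; origin at its centre; starts lying flat on the bench; may be absent (None)
- tin2: round flat steel boot-wax tin, 60 mm diameter, 32 mm high (its z), about 90 g; origin at its centre; starts lying flat on the bench; may be absent (None)
- tin3: round flat steel boot-wax tin, 60 mm diameter, 32 mm high (its z), about 90 g; origin at its centre; starts lying flat on the bench; may be absent (None)

How it is judged:
On the way, in this order (a step that is already met when the one before it is completed fails the run):
1. every offcut lies on the pan, at rest, with the pan still standing on its mat (x of offcut1 in the frame of pan between -0.105 and 0.105 m and y of offcut1 in the frame of pan between -0.08 and 0.08 m and z of offcut1 in the frame of pan between 0 and 0.065 m and x of offcut2 in the frame of pan between -0.105 and 0.105 m and y of offcut2 in the frame of pan between -0.08 and 0.08 m and z of offcut2 in the frame of pan between 0 and 0.065 m and x of offcut3 in the frame of pan between -0.105 and 0.105 m and y of offcut3 in the frame of pan between -0.08 and 0.08 m and z of offcut3 in the frame of pan between 0 and 0.065 m and x of offcut4 in the frame of pan between -0.105 and 0.105 m and y of offcut4 in the frame of pan between -0.08 and 0.08 m and z of offcut4 in the frame of pan between 0 and 0.065 m and height (world z) of pan below 0.02 m and linear speed of each of offcut1, offcut2, offcut3, offcut4 below 0.05 m/s and not (contact force between the fingers and offcut1 above 0.3 N) and not (contact force between the fingers and offcut2 above 0.3 N) and not (contact force between the fingers and offcut3 above 0.3 N) and not (contact force between the fingers and offcut4 above 0.3 N)), for 0.2 s.
2. the pan is lifted clear of the bench with every offcut aboard (x of offcut1 in the frame of pan between -0.105 and 0.105 m and y of offcut1 in the frame of pan between -0.08 and 0.08 m and z of offcut1 in the frame of pan between 0 and 0.065 m and x of offcut2 in the frame of pan between -0.105 and 0.105 m and y of offcut2 in the frame of pan between -0.08 and 0.08 m and z of offcut2 in the frame of pan between 0 and 0.065 m and x of offcut3 in the frame of pan between -0.105 and 0.105 m and y of offcut3 in the frame of pan between -0.08 and 0.08 m and z of offcut3 in the frame of pan between 0 and 0.065 m and x of offcut4 in the frame of pan between -0.105 and 0.105 m and y of offcut4 in the frame of pan between -0.08 and 0.08 m and z of offcut4 in the frame of pan between 0 and 0.065 m and height (world z) of pan above 0.04 m and height (world z) of pan_lip above 0.03 m), for 0.2 s.
3. the pan is tipped by more than 17 degrees, lip down, with its lip over the crate (angle between pan's own z axis and vertical above 0.3 rad and x of pan_lip in the frame of crate between -0.13 and 0.13 m and y of pan_lip in the frame of crate between -0.13 and 0.13 m and z of pan_lip in the frame of crate above 0.03 m), for 0.1 s.
At the end, for the whole second after the job is handed in: Every offcut's centre is inside the crate, below its rim; every tin's centre is inside the care box; the pan lies flat (within 0.1 rad) on its mat, its origin within 60 mm of the mat's centre along each mat axis; offcuts, tins and pan are at rest and nothing is touched by the robot (x of offcut1 in the frame of crate between -0.1 and 0.1 m and y of offcut1 in the frame of crate between -0.12 and 0.12 m and z of offcut1 in the frame of crate between 0 and 0.1 m and x of offcut2 in the frame of crate between -0.1 and 0.1 m and y of offcut2 in the frame of crate between -0.12 and 0.12 m and z of offcut2 in the frame of crate between 0 and 0.1 m and x of offcut3 in the frame of crate between -0.1 and 0.1 m and y of offcut3 in the frame of crate between -0.12 and 0.12 m and z of offcut3 in the frame of crate between 0 and 0.1 m and x of offcut4 in the frame of crate between -0.1 and 0.1 m and y of offcut4 in the frame of crate between -0.12 and 0.12 m and z of offcut4 in the frame of crate between 0 and 0.1 m and x of tin1 in the frame of carebox between -0.05 and 0.05 m and y of tin1 in the frame of carebox between -0.125 and 0.125 m and z of tin1 in the frame of carebox between 0 and 0.09 m and x of tin2 in the frame of carebox between -0.05 and 0.05 m and y of tin2 in the frame of carebox between -0.125 and 0.125 m and z of tin2 in the frame of carebox between 0 and 0.09 m and x of tin3 in the frame of carebox between -0.05 and 0.05 m and y of tin3 in the frame of carebox between -0.125 and 0.125 m and z of tin3 in the frame of carebox between 0 and 0.09 m and x of pan in the frame of mat between -0.06 and 0.06 m and y of pan in the frame of mat between -0.06 and 0.06 m and z of pan in the frame of mat between 0 and 0.02 m and angle between pan's own z axis and vertical below 0.1 rad and linear speed of each of offcut1, offcut2, offcut3, offcut4, tin1, tin2, tin3, pan below 0.03 m/s).
It fails at once if the bootjack is moved by more than 30 mm or tipped (distance of bootjack from where it was at the start of the episode above 0.03 m or angle between bootjack's own z axis and vertical above 0.5 rad).
It fails at once if the gauge is moved by more than 30 mm or tipped (distance of gauge from where it was at the start of the episode above 0.03 m or angle between gauge's own z axis and vertical above 0.5 rad).
It fails at once if the shoehorn is moved by more than 30 mm or tipped (distance of shoehorn from where it was at the start of the episode above 0.03 m or angle between shoehorn's own z axis and vertical above 0.5 rad).
It fails at once if the nightlight is moved by more than 30 mm or tipped (distance of nightlight from where it was at the start of the episode above 0.03 m or angle between nightlight's own z axis and vertical above 0.5 rad).
It fails at once if the tealight is moved by more than 30 mm or tipped (distance of tealight from where it was at the start of the episode above 0.03 m or angle between tealight's own z axis and vertical above 0.5 rad).
Of offcut1, offcut2, offcut3, offcut4 only 3 to 4 are there at a start; the rules pass over those that are not, and their reading is None.
Of tin1, tin2, tin3 only 2 to 3 are there at a start; the rules pass over those that are not, and their reading is None.
At some moment in a run one of offcut1, offcut2, offcut3, offcut4, tin1, tin2, tin3 may be knocked a few centimetres aside while the robot is not near it.
It also fails if it takes over 210 s, if anything falls off the work surface, if the arm or the gripper's body presses on something with over 40 N, if the wrist force passes 120 N, or if a joint passes its speed limit or range.

## Working session

There is one attempt and no reset: what is moved stays moved. The work goes in short steps, Python scripts to look and compute and a shell command to move; the robot and the scene stay as the last step left them, time stands still between calls to the robot, and variables do not carry over. Pictures are saved under pics/ and viewed, at most 14 in all, crops included, and the job is handed in when it is done.

```bash
ls; mkdir -p pics
cat > h.py <<'E'
import numpy as np, cv2
from rig import manip
def shot(name,fn=None):
    im=manip.get_image(name)
    if fn: cv2.imwrite('pics/'+fn,im['pixels'])
    np.savez('last_%s.npz'%name,**{k:np.array(v) for k,v in im.items()})
    return im
def load(name): return dict(np.load('last_%s.npz'%name))
def cloud(im):
    d=im['depth'];v,u=np.indices(d.shape)
    p=np.stack([(u-im['cx'])/im['fx']*d,(v-im['cy'])/im['fy']*d,d],-1)
    P=im['pose'];return p@P[:3,:3].T+P[:3,3]
E
python3 - <<'E'
from h import *
im=shot('top','top1.png');im2=shot('scene','scene1.png')
print(manip.grip_point_offset,manip.get_state())
print(im['pose'],im['fx'])
a=cv2.resize(im['pixels'],(800,600));cv2.imwrite('pics/top1b.png',a)
E
```

```text
pics
0.0187 {'clock': 0.1, 'qpos': array([ 1.09801246e+00,  2.76568982e-01,  1.50600424e+00,  2.91264026e-05,
        1.36072259e+00, -1.21027492e-01]), 'qd': array([-1.41305396e-03, -4.77182103e-04, -1.03251936e-03, -4.60428860e-04,
        9.31948257e-04,  9.26690447e-05]), 'effort': array([ 2.06370118e-03, -4.17696726e+01, -2.46405834e+01, -1.94347290e-04,
        5.81243687e-03, -7.02581332e-06]), 'position': array([0.19790794, 0.53936468, 0.23050591]), 'ee_rot': array([-2.62757438e-04,  1.74975785e-01,  9.84572369e-01, -8.10152526e-04]), 'contact_force': array([-0.57260622, -0.08074877,  0.85957734]), 'moment': array([-0.00552068,  0.01967321,  0.02259702]), 'gripper_force': 0.0, 'width': 0.08533660674443531}
[[-0.02329311 -0.99780729  0.06195199  0.46567211]
 [-0.99934044  0.02496617  0.02637009 -0.0406679 ]
 [-0.02785898 -0.06129689 -0.99773071  1.41095483]
 [ 0.          0.          0.          1.        ]] 442.0959165674044
```

View pics/top1b.png

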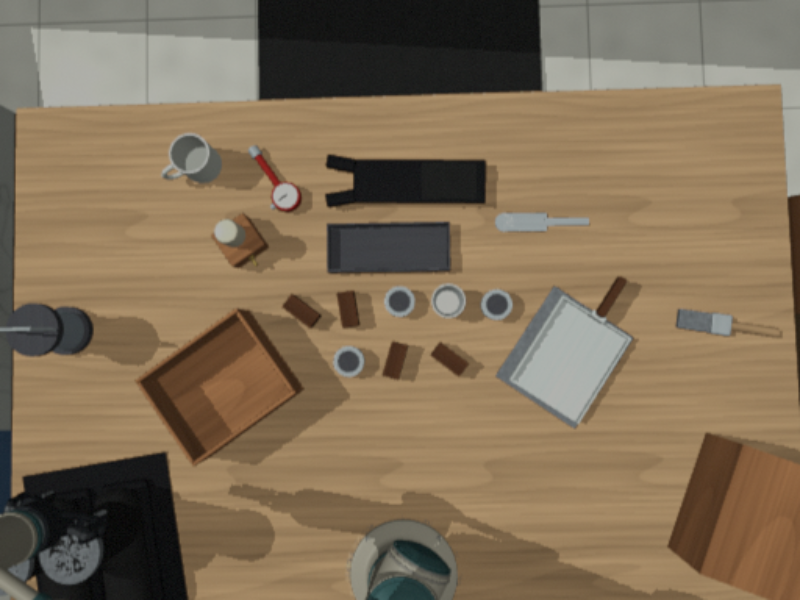

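View pics/scene1.png

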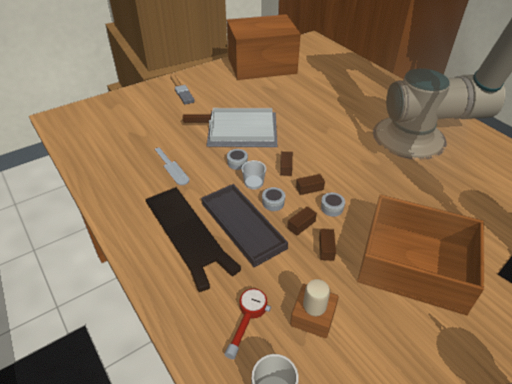

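The top view (800x600) shows four offcuts at (300,310), (348,309), (395,360), (449,358), and tins at (399,300), (497,304), (348,361). The tealight is at (448,300), the pan at (567,357) with its handle at (610,298), the crate at (220,387) and the care box at (389,248).

```bash
cat >> h.py <<'E'
def blobs(im,lo=.015,hi=.06,amin=150,box=(.2,.75,-.35,.45)):
    c=cloud(im);z=c[...,2]
    m=((z>lo)&(z<hi)&(c[...,0]>box[0])&(c[...,0]<box[1])&(c[...,1]>box[2])&(c[...,1]<box[3])&(im['depth']>0)).astype(np.uint8)
    n,l,s,_=cv2.connectedComponentsWithStats(m,connectivity=4)
    for i in range(1,n):
        if s[i,4]<amin: continue
        p=c[l==i]; zt=np.percentile(p[:,2],90)
        r=cv2.minAreaRect((p[:,:2]*1000).astype(np.float32))
        (x,y),(w,h),a=r
        if w<h: w,h=h,w;a+=90
        col=im['pixels'][l==i].mean(0).astype(int)
        uv=s[i,:2]+s[i,2:4]/2
        print('uv',uv,'ctr %.0f %.0f L %.0f W %.0f longaxis %.0f deg z %.0f'%(x,y,w,h,(a+90)%180-90,zt*1000),'bgr',col)
E
python3 - <<'E'
from h import *
im=load('top');blobs(im,lo=.012,hi=.13,amin=60)
c=cloud(im)
print('bench z',c[300,200,2],c[120,300,2])
for n,(U,V) in dict(panctr=(567,357),mat_l=(556,287),mat_b=(576,427),mat_lip=(497,377),mat_r=(633,340),handle=(612,296),handroot=(603,312),handend=(622,282),
  lipA=(561,291),lipB=(503,376),crfloor=(225,390)).items():
    print(n,np.round(c[int(V*.64),int(U*.64)]*1000))
a=im['pixels'][170:285,310:415];cv2.imwrite('pics/pan.png',cv2.resize(a,None,fx=5,fy=5,interpolation=cv2.INTER_CUBIC))
E
```

```text
uv [260.  129.5] ctr 744 -21 L 320 W 13 longaxis 90 deg z 32 bgr [31 39 45]
uv [182.5 132.5] ctr 742 227 L 59 W 16 longaxis -90 deg z 30 bgr [ 96 101 133]
uv [153.5 154.5] ctr 665 311 L 100 W 81 longaxis 33 deg z 119 bgr [ 76  99 121]
uv [249.  158.5] ctr 654 17 L 249 W 101 longaxis 90 deg z 29 bgr [55 58 61]
uv [287. 193.] ctr 540 -100 L 65 W 65 longaxis 88 deg z 56 bgr [127 133 132]
uv [256.  193.5] ctr 542 -4 L 60 W 57 longaxis 89 deg z 35 bgr [111 111 107]
uv [222.5 198. ] ctr 530 101 L 72 W 34 longaxis 8 deg z 37 bgr [32 49 75]
uv [318.  195.5] ctr 531 -198 L 60 W 57 longaxis -90 deg z 35 bgr [111 111 107]
uv [192.5 200. ] ctr 529 195 L 73 W 34 longaxis 52 deg z 37 bgr [33 50 76]
uv [346.5 217. ] ctr 461 -280 L 200 W 23 longaxis -37 deg z 25 bgr [154 158 152]
uv [149.5 248.5] ctr 385 349 L 242 W 200 longaxis -56 deg z 101 bgr [38 60 87]
uv [253.  231.5] ctr 425 8 L 72 W 34 longaxis -17 deg z 37 bgr [34 51 77]
uv [287.5 230.5] ctr 425 -100 L 72 W 34 longaxis 52 deg z 37 bgr [35 53 79]
uv [223. 232.] ctr 426 101 L 60 W 57 longaxis -47 deg z 35 bgr [112 111 107]
bench z 0.0005639437650859502 0.026225201642327
panctr [ 425. -336.    9.]
mat_l [ 568. -321.   -1.]
mat_b [ 285. -349.    8.]
mat_lip [ 387. -197.    8.]
mat_r [ 456. -472.    4.]
handle [ 543. -420.   50.]
handroot [ 513. -401.   49.]
handend [ 570. -442.   50.]
lipA [ 558. -333.    2.]
lipB [ 390. -207.    5.]
crfloor [374. 355.   7.]
```

View pics/pan.png

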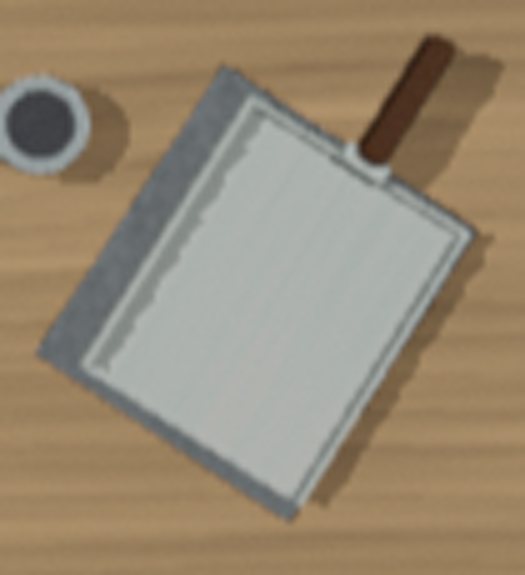

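The crop shows the pan on its mat: the lip edge runs from (85,365) to (290,505), and the handle goes from (370,155) to (440,40). The pan's x axis is at about -37°, its centre at about (414,-342) mm and its grip point at about (534,-432) mm. Sizes and heights match the ones given, so I'll start with the tin at (426,101).

```bash
cat > d.py <<'E'
import sys,numpy as np
from scipy.spatial.transform import Rotation as R
from rig import manip
# usage: d.py x y z yaw  (mm, deg of closing line): prints shift in cm and turn in deg
def main():
    s=manip.get_state();p=s['position']*1000
    q=s['ee_rot'];Y=R.from_quat([q[1],q[2],q[3],q[0]]).as_matrix()
    yaw=np.degrees(np.arctan2(Y[1,1],Y[0,1]))
    print('t %.2f pos'%s['clock'],p.round(1),'yaw %.1f'%yaw,'toolz',Y[:,2].round(3),'width %.1f gf %.1f q6 %.2f'%(s['width']*1000,s['gripper_force'],s['qpos'][5]),'F',s['contact_force'].round(1))
    if len(sys.argv)>4:
        t=np.array(list(map(float,sys.argv[1:5])))
        print('d cm',((t[:3]-p)/10).round(2),'az %.1f'%((t[3]-yaw+90)%180-90))
main()
E
python3 -m pendant '[{"jaw":0.65,"tx":6,"ty":-5,"tz":-2,"az":10},{"jaw":0.65,"tx":12,"ty":-12,"tz":-4,"az":20},{"jaw":0.65,"tx":18,"ty":-20,"tz":-6,"az":20},{"jaw":0.65,"tx":22.8,"ty":-30,"tz":-8,"az":20},{"jaw":0.65,"tx":22.8,"ty":-37,"tz":-10,"az":20},{"jaw":0.65,"tx":22.8,"ty":-43.9,"tz":-12,"az":20},{"jaw":0.65,"tx":22.8,"ty":-43.9,"tz":-14,"az":20},{"jaw":0.65,"tx":22.8,"ty":-43.9,"tz":-14,"az":20},{"jaw":0.65,"tx":22.8,"ty":-43.9,"tz":-14,"az":20}]'
python3 d.py 426 101 8 90
```

```text
t 0.10 pos [197.9 539.4 230.5] yaw 69.8 toolz [-0.001 -0.002 -1.   ] width 85.3 gf 0.0 q6 -0.12 F [-0.6 -0.1  0.9]
d cm [ 22.81 -43.84 -22.25] az 20.2invalid input at $[0]: expected keys jaw, tx, ty, tz, ax, ay, az
```

```bash
python3 -m pendant '[{"jaw":0.65,"tx":6,"ty":-5,"tz":-2,"ax":0,"ay":0,"az":10},{"jaw":0.65,"tx":12,"ty":-12,"tz":-4,"ax":0,"ay":0,"az":20},{"jaw":0.65,"tx":18,"ty":-20,"tz":-6,"ax":0,"ay":0,"az":20},{"jaw":0.65,"tx":22.8,"ty":-30,"tz":-8,"ax":0,"ay":0,"az":20},{"jaw":0.65,"tx":22.8,"ty":-37,"tz":-10,"ax":0,"ay":0,"az":20},{"jaw":0.65,"tx":22.8,"ty":-43.9,"tz":-12,"ax":0,"ay":0,"az":20},{"jaw":0.65,"tx":22.8,"ty":-43.9,"tz":-14,"ax":0,"ay":0,"az":20},{"jaw":0.65,"tx":22.8,"ty":-43.9,"tz":-14,"ax":0,"ay":0,"az":20},{"jaw":0.65,"tx":22.8,"ty":-43.9,"tz":-14,"ax":0,"ay":0,"az":20}]'
python3 d.py 426 101 8 90
python3 - <<'E'
from h import *
im=shot('wrist','w1.png');blobs(im,amin=100)
E
```

```text
clock: 1.23
position: [0.4256, 0.0983, 0.0901]
ee_rot: [-0.001, 0.003, 1.0, -0.0]
contact_force: [-0.1, 0.3, -1.0]
width: 0.0703
gripper_force: 0.0
t 1.23 pos [425.6  98.3  90.1] yaw 89.7 toolz [-0.002 -0.    -1.   ] width 70.3 gf 0.0 q6 -1.50 F [-0.1  0.3 -1. ]
d cm [ 0.04  0.27 -8.21] az 0.3
uv [447.5 191.5] ctr 430 246 L 220 W 87 longaxis 8 deg z 56 bgr [44 66 95]
uv [138. 202.] ctr 425 7 L 73 W 34 longaxis -17 deg z 35 bgr [43 62 91]
uv [257.5 202. ] ctr 425 100 L 61 W 61 longaxis -42 deg z 33 bgr [153 150 145]
uv [ 29. 211.] ctr 432 -92 L 49 W 35 longaxis 52 deg z 35 bgr [38 54 80]
uv [256. 305.] ctr 527 100 L 68 W 34 longaxis 8 deg z 35 bgr [47 67 99]
uv [ 31.  326.5] ctr 530 -108 L 66 W 33 longaxis -46 deg z 52 bgr [182 183 176]
uv [327.5 303. ] ctr 520 160 L 15 W 8 longaxis 20 deg z 34 bgr [40 57 81]
uv [124. 350.] ctr 562 -18 L 17 W 13 longaxis 52 deg z 33 bgr [176 174 168]
uv [115.5 373.5] ctr 606 -38 L 45 W 7 longaxis 89 deg z 26 bgr [62 58 57]
```

View pics/w1.png

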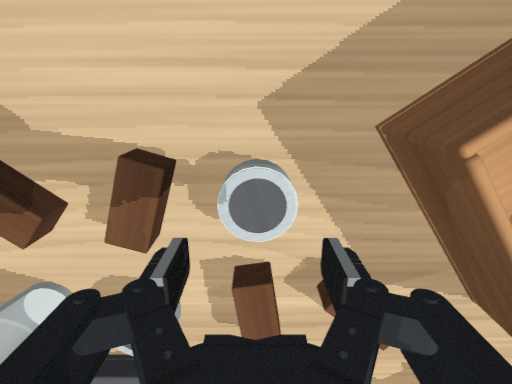

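The wrist view confirms the positions within 2 mm: the tin is centred at (258,203), clear between the fingers, with the offcut at (140,200) out of the way. Grasping it.

```bash
python3 -m pendant '[{"jaw":0.65,"tx":0,"ty":0,"tz":-4,"ax":0,"ay":0,"az":0},{"jaw":0.65,"tx":0,"ty":0,"tz":-8.2,"ax":0,"ay":0,"az":0},{"jaw":0.65,"tx":0,"ty":0,"tz":-8.2,"ax":0,"ay":0,"az":0},{"jaw":-0.3,"tx":0,"ty":0,"tz":-8.2,"ax":0,"ay":0,"az":0},{"jaw":-0.3,"tx":0,"ty":0,"tz":-8.2,"ax":0,"ay":0,"az":0},{"jaw":-0.3,"tx":0,"ty":0,"tz":-8.2,"ax":0,"ay":0,"az":0},{"jaw":-0.3,"tx":0,"ty":0,"tz":-4,"ax":0,"ay":0,"az":0},{"jaw":-0.3,"tx":0,"ty":0,"tz":0,"ax":0,"ay":0,"az":0},{"jaw":-0.3,"tx":0,"ty":0,"tz":2,"ax":0,"ay":0,"az":0},{"jaw":-0.3,"tx":0,"ty":0,"tz":2,"ax":0,"ay":0,"az":0}]' 40
python3 d.py 654 85 18 90
```

```text
clock: 2.52
position: [0.4276, 0.101, 0.1133]
ee_rot: [0.003, 0.001, 1.0, 0.0]
contact_force: [0.7, -0.1, -1.3]
width: 0.0585
gripper_force: 43.6
t 2.52 pos [427.6 101.  113.3] yaw 89.9 toolz [ 0.005  0.    -1.   ] width 58.5 gf 43.6 q6 -1.50 F [ 0.7 -0.1 -1.3]
d cm [22.64 -1.6  -9.53] az 0.1
```

```bash
python3 -m pendant '[{"jaw":-0.3,"tx":6,"ty":0,"tz":0,"ax":0,"ay":0,"az":0},{"jaw":-0.3,"tx":12,"ty":-1,"tz":0,"ax":0,"ay":0,"az":0},{"jaw":-0.3,"tx":18,"ty":-1.6,"tz":0,"ax":0,"ay":0,"az":0},{"jaw":-0.3,"tx":22.8,"ty":-1.6,"tz":0,"ax":0,"ay":0,"az":0},{"jaw":-0.3,"tx":22.8,"ty":-1.6,"tz":0,"ax":0,"ay":0,"az":0},{"jaw":-0.3,"tx":22.8,"ty":-1.6,"tz":-4,"ax":0,"ay":0,"az":0},{"jaw":-0.3,"tx":22.8,"ty":-1.6,"tz":-7,"ax":0,"ay":0,"az":0},{"jaw":-0.3,"tx":22.8,"ty":-1.6,"tz":-9.2,"ax":0,"ay":0,"az":0},{"jaw":-0.3,"tx":22.8,"ty":-1.6,"tz":-9.2,"ax":0,"ay":0,"az":0},{"jaw":0.6,"tx":22.8,"ty":-1.6,"tz":-9.2,"ax":0,"ay":0,"az":0}]'
python3 d.py
python3 -m pendant '[{"jaw":0.6,"tx":0,"ty":0,"tz":0,"ax":0,"ay":0,"az":0},{"jaw":0.6,"tx":0,"ty":0,"tz":0,"ax":0,"ay":0,"az":0},{"jaw":0.6,"tx":0,"ty":0,"tz":5,"ax":0,"ay":0,"az":0},{"jaw":0.65,"tx":0,"ty":0,"tz":10.2,"ax":0,"ay":0,"az":0},{"jaw":0.65,"tx":-5.6,"ty":-4,"tz":10.2,"ax":0,"ay":0,"az":0},{"jaw":0.65,"tx":-11.2,"ty":-9.1,"tz":10.2,"ax":0,"ay":0,"az":0},{"jaw":0.65,"tx":-11.2,"ty":-9.1,"tz":10.2,"ax":0,"ay":0,"az":0},{"jaw":0.65,"tx":-11.2,"ty":-9.1,"tz":10.2,"ax":0,"ay":0,"az":0}]'
python3 d.py 542 -6 8 90
python3 - <<'E'
from h import *
im=shot('wrist');blobs(im,amin=100);print();im=shot('top');blobs(im,amin=100,box=(.38,.75,-.35,.25))
E
```

```text
clock: 3.78
position: [0.6537, 0.0849, 0.0197]
ee_rot: [-0.0, 0.001, 1.0, 0.0]
contact_force: [-0.8, 1.2, -0.3]
width: 0.0682
gripper_force: 0.0
t 3.77 pos [653.7  84.9  19.7] yaw 89.9 toolz [-0.  0. -1.] width 68.2 gf 0.0 q6 -1.54 F [-0.8  1.2 -0.3]
clock: 4.78
position: [0.5421, -0.0067, 0.1221]
ee_rot: [0.001, 0.002, 1.0, 0.0]
contact_force: [1.2, 0.5, 0.5]
width: 0.0707
gripper_force: 0.0
t 4.78 pos [542.1  -6.7 122.1] yaw 89.7 toolz [ 0.002  0.    -1.   ] width 70.7 gf 0.0 q6 -1.71 F [1.2 0.5 0.5]
d cm [-1.000e-02  7.000e-02 -1.141e+01] az 0.3
uv [126.  46.] ctr 425 -101 L 73 W 34 longaxis 52 deg z 35 bgr [ 50  72 106]
uv [274.   48.5] ctr 427 6 L 68 W 34 longaxis -17 deg z 35 bgr [ 52  74 109]
uv [378.  175.5] ctr 530 100 L 72 W 35 longaxis 8 deg z 35 bgr [ 47  68 100]
uv [475.5 173.5] ctr 528 193 L 73 W 34 longaxis 52 deg z 35 bgr [45 65 96]
uv [ 38.5 179.5] ctr 533 -195 L 61 W 55 longaxis -16 deg z 33 bgr [130 128 123]
uv [136.5 196.5] ctr 540 -101 L 67 W 67 longaxis 89 deg z 55 bgr [181 183 178]
uv [257.5 190. ] ctr 543 -5 L 61 W 60 longaxis -40 deg z 33 bgr [153 150 145]
uv
[... 350 characters left out ...]
 32 bgr [28 27 27]
uv [117. 364.] ctr 743 -159 L 44 W 13 longaxis 90 deg z 29 bgr [30 29 28]

uv [260.  129.5] ctr 743 -22 L 319 W 13 longaxis 90 deg z 32 bgr [31 39 45]
uv [249.  158.5] ctr 655 16 L 249 W 101 longaxis 89 deg z 29 bgr [57 59 63]
uv [227. 159.] ctr 658 88 L 60 W 46 longaxis -66 deg z 41 bgr [111 110 105]
uv [288. 193.] ctr 539 -106 L 67 W 54 longaxis -16 deg z 56 bgr [129 134 133]
uv [318.  195.5] ctr 531 -198 L 60 W 56 longaxis 89 deg z 36 bgr [97 96 93]
uv [192.5 200. ] ctr 529 195 L 73 W 34 longaxis 52 deg z 37 bgr [34 51 77]
uv [253.  231.5] ctr 425 8 L 71 W 34 longaxis -17 deg z 36 bgr [34 52 78]
uv [287.5 230.5] ctr 425 -100 L 72 W 34 longaxis 52 deg z 37 bgr [36 54 80]
```

```bash
python3 -m pendant '[{"jaw":0.65,"tx":0.1,"ty":0.1,"tz":-6,"ax":0,"ay":0,"az":0},{"jaw":0.65,"tx":0.1,"ty":0.1,"tz":-11.2,"ax":0,"ay":0,"az":0},{"jaw":0.65,"tx":0.1,"ty":0.1,"tz":-11.2,"ax":0,"ay":0,"az":0},{"jaw":-0.3,"tx":0.1,"ty":0.1,"tz":-11.2,"ax":0,"ay":0,"az":0},{"jaw":-0.3,"tx":0.1,"ty":0.1,"tz":-11.2,"ax":0,"ay":0,"az":0},{"jaw":-0.3,"tx":0.1,"ty":0.1,"tz":-11.2,"ax":0,"ay":0,"az":0},{"jaw":-0.3,"tx":0.1,"ty":0.1,"tz":-6,"ax":0,"ay":0,"az":0},{"jaw":-0.3,"tx":0.1,"ty":0.1,"tz":0,"ax":0,"ay":0,"az":0},{"jaw":-0.3,"tx":0.1,"ty":0.1,"tz":0,"ax":0,"ay":0,"az":0}]' 40
python3 -m pendant '[{"jaw":-0.3,"tx":5,"ty":-2,"tz":0,"ax":0,"ay":0,"az":0},{"jaw":-0.3,"tx":11.1,"ty":-4.5,"tz":0,"ax":0,"ay":0,"az":0},{"jaw":-0.3,"tx":11.1,"ty":-4.5,"tz":0,"ax":0,"ay":0,"az":0},{"jaw":-0.3,"tx":11.1,"ty":-4.5,"tz":-5,"ax":0,"ay":0,"az":0},{"jaw":-0.3,"tx":11.1,"ty":-4.5,"tz":-10.2,"ax":0,"ay":0,"az":0},{"jaw":-0.3,"tx":11.1,"ty":-4.5,"tz":-10.2,"ax":0,"ay":0,"az":0},{"jaw":-0.3,"tx":11.1,"ty":-4.5,"tz":-10.2,"ax":0,"ay":0,"az":0},{"jaw":0.6,"tx":11.1,"ty":-4.5,"tz":-10.2,"ax":0,"ay":0,"az":0},{"jaw":0.6,"tx":11.1,"ty":-4.5,"tz":-10.2,"ax":0,"ay":0,"az":0}]'
python3 d.py
python3 -m pendant '[{"jaw":0.6,"tx":0,"ty":0,"tz":5,"ax":0,"ay":0,"az":0},{"jaw":0.65,"tx":0,"ty":0,"tz":10.2,"ax":0,"ay":0,"az":0},{"jaw":0.65,"tx":-4,"ty":-5,"tz":10.2,"ax":0,"ay":0,"az":-10},{"jaw":0.65,"tx":-8,"ty":-10,"tz":10.2,"ax":0,"ay":0,"az":-20},{"jaw":0.65,"tx":-12.1,"ty":-14.6,"tz":10.2,"ax":0,"ay":0,"az":-30},{"jaw":0.65,"tx":-12.1,"ty":-14.6,"tz":10.2,"ax":0,"ay":0,"az":-40},{"jaw":0.65,"tx":-12.1,"ty":-14.6,"tz":10.2,"ax":0,"ay":0,"az":-45},{"jaw":0.65,"tx":-12.1,"ty":-14.6,"tz":10.2,"ax":0,"ay":0,"az":-45},{"jaw":0.65,"tx":-12.1,"ty":-14.6,"tz":10.2,"ax":0,"ay":0,"az":-45}]'
python3 d.py 532 -197 8 45
python3 - <<'E'
from h import *
im=shot('wrist');blobs(im,amin=100,box=(.38,.75,-.25,.15))
E
```

```text
clock: 6.0
position: [0.5474, -0.0058, 0.1274]
ee_rot: [0.007, 0.001, 1.0, -0.001]
contact_force: [-0.2, -0.2, -1.0]
width: 0.0588
gripper_force: 43.9
clock: 7.12
position: [0.6551, -0.0503, 0.0213]
ee_rot: [0.002, 0.001, 1.0, -0.0]
contact_force: [0.9, -0.3, 1.0]
width: 0.068
gripper_force: 0.0
t 7.12 pos [655.1 -50.3  21.3] yaw 89.8 toolz [ 0.003 -0.    -1.   ] width 68.0 gf 0.0 q6 -1.75 F [ 0.9 -0.3  1. ]
clock: 8.25
position: [0.5334, -0.1961, 0.1219]
ee_rot: [0.0, 0.383, 0.924, 0.0]
contact_force: [0.4, 1.1, 0.1]
width: 0.0705
gripper_force: 0.0
t 8.25 pos [ 533.4 -196.1  121.9] yaw 44.9 toolz [ 0.001 -0.    -1.   ] width 70.5 gf 0.0 q6 -1.26 F [0.4 1.1 0.1]
d cm [ -0.14  -0.09 -11.39] az 0.1
uv [241.5  18.5] ctr 431 -107 L 73 W 20 longaxis 50 deg z 35 bgr [36 54 82]
uv [446.  155.5] ctr 653 -44 L 131 W 101 longaxis 90 deg z 38 bgr [91 88 85]
uv [355. 118.] ctr 540 -101 L 67 W 66 longaxis 45 deg z 55 bgr [139 142 138]
uv [108.  114.5] ctr 403 -237 L 54 W 5 longaxis -34 deg z 25 bgr [171 173 166]
uv [251.5 190.5] ctr 532 -198 L 61 W 61 longaxis -88 deg z 33 bgr [130 128 123]
uv [471.5 269.5] ctr 744 -102 L 89 W 13 longaxis 88 deg z 29 bgr [22 22 22]
```

```bash
python3 -m pendant '[{"jaw":0.65,"tx":0,"ty":-0.1,"tz":-6,"ax":0,"ay":0,"az":0},{"jaw":0.65,"tx":0,"ty":-0.1,"tz":-11.2,"ax":0,"ay":0,"az":0},{"jaw":0.65,"tx":0,"ty":-0.1,"tz":-11.2,"ax":0,"ay":0,"az":0},{"jaw":-0.3,"tx":0,"ty":-0.1,"tz":-11.2,"ax":0,"ay":0,"az":0},{"jaw":-0.3,"tx":0,"ty":-0.1,"tz":-11.2,"ax":0,"ay":0,"az":0},{"jaw":-0.3,"tx":0,"ty":-0.1,"tz":-11.2,"ax":0,"ay":0,"az":0},{"jaw":-0.3,"tx":0,"ty":-0.1,"tz":-6,"ax":0,"ay":0,"az":0},{"jaw":-0.3,"tx":0,"ty":-0.1,"tz":0,"ax":0,"ay":0,"az":0},{"jaw":-0.3,"tx":0,"ty":-0.1,"tz":0,"ax":0,"ay":0,"az":0}]' 40
python3 d.py 654 17.5 18 45
python3 -m pendant '[{"jaw":-0.3,"tx":4,"ty":5,"tz":1,"ax":0,"ay":0,"az":0},{"jaw":-0.3,"tx":6,"ty":10,"tz":1,"ax":0,"ay":0,"az":0},{"jaw":-0.3,"tx":9,"ty":16,"tz":1,"ax":0,"ay":0,"az":0},{"jaw":-0.3,"tx":12.1,"ty":21.5,"tz":0,"ax":0,"ay":0,"az":0},{"jaw":-0.3,"tx":12.1,"ty":21.5,"tz":0,"ax":0,"ay":0,"az":0},{"jaw":-0.3,"tx":12.1,"ty":21.5,"tz":-3,"ax":0,"ay":0,"az":0},{"jaw":-0.3,"tx":12.1,"ty":21.5,"tz":-5,"ax":0,"ay":0,"az":0},{"jaw":-0.3,"tx":12.1,"ty":21.5,"tz":-5,"ax":0,"ay":0,"az":0}]'
python3 d.py 654 17.5 18 45
```

```text
clock: 9.43
position: [0.537, -0.1991, 0.1276]
ee_rot: [0.007, 0.384, 0.923, -0.0]
contact_force: [0.8, -0.0, -1.1]
width: 0.0587
gripper_force: 43.9
t 9.43 pos [ 537.  -199.1  127.6] yaw 44.9 toolz [ 0.012 -0.006 -1.   ] width 58.7 gf 43.9 q6 -1.26 F [ 0.8 -0.  -1.1]
d cm [ 11.7   21.66 -10.96] az 0.1
clock: 10.42
position: [0.6518, 0.0172, 0.0692]
ee_rot: [-0.002, 0.384, 0.923, -0.001]
contact_force: [1.2, 0.3, -1.4]
width: 0.0586
gripper_force: 44.0
t 10.43 pos [651.8  17.2  69.2] yaw 44.8 toolz [-0.005  0.    -1.   ] width 58.6 gf 44.0 q6 -0.86 F [ 1.2  0.3 -1.4]
d cm [ 0.22  0.03 -5.12] az 0.2
```

```bash
python3 -m pendant '[{"jaw":-0.3,"tx":0.1,"ty":0,"tz":-3,"ax":0,"ay":0,"az":0},{"jaw":-0.3,"tx":0.1,"ty":0,"tz":-5.2,"ax":0,"ay":0,"az":0},{"jaw":-0.3,"tx":0.1,"ty":0,"tz":-5.2,"ax":0,"ay":0,"az":0},{"jaw":-0.3,"tx":0.1,"ty":0,"tz":-5.2,"ax":0,"ay":0,"az":0},{"jaw":0.55,"tx":0.1,"ty":0,"tz":-5.2,"ax":0,"ay":0,"az":0},{"jaw":0.55,"tx":0.1,"ty":0,"tz":-5.2,"ax":0,"ay":0,"az":0},{"jaw":0.55,"tx":0.1,"ty":0,"tz":-2,"ax":0,"ay":0,"az":0},{"jaw":0.55,"tx":0.1,"ty":0,"tz":3,"ax":0,"ay":0,"az":0},{"jaw":0.55,"tx":0.1,"ty":0,"tz":5,"ax":0,"ay":0,"az":0}]' 40
python3 d.py 425 7 120 73
python3 -m pendant '[{"jaw":0.3,"tx":-5,"ty":0,"tz":0,"ax":0,"ay":0,"az":10},{"jaw":0.3,"tx":-10,"ty":0,"tz":0,"ax":0,"ay":0,"az":20},{"jaw":0.3,"tx":-16,"ty":-0.5,"tz":0,"ax":0,"ay":0,"az":28},{"jaw":0.3,"tx":-20,"ty":-1.1,"tz":0,"ax":0,"ay":0,"az":28},{"jaw":0.3,"tx":-23,"ty":-1.1,"tz":0,"ax":0,"ay":0,"az":28},{"jaw":0.3,"tx":-23,"ty":-1.1,"tz":0,"ax":0,"ay":0,"az":28},{"jaw":0.3,"tx":-23,"ty":-1.1,"tz":0,"ax":0,"ay":0,"az":28}]'
python3 d.py 425 7 8 73
python3 - <<'E'
from h import *
im=shot('wrist');blobs(im,amin=100,box=(.38,.75,-.25,.25))
print()
im=shot('top');
blobs(im,lo=.03,amin=60,box=(.35,.72,-.6,.25))
c=cloud(im)
m=(c[...,2]>.04)&(c[...,2]<.06)&(c[...,1]<-.36)&(c[...,1]>-.55)&(c[...,0]>.45)&(c[...,0]<.65)
print(m.sum(),cv2.minAreaRect((c[m][:,:2]*1000).astype(np.float32)))
E
```

```text
clock: 11.55
position: [0.6571, 0.0178, 0.1254]
ee_rot: [0.003, 0.384, 0.923, 0.001]
contact_force: [-0.0, 0.1, -0.1]
width: 0.0661
gripper_force: 0.0
t 11.55 pos [657.1  17.8 125.4] yaw 44.9 toolz [ 0.006 -0.    -1.   ] width 66.1 gf 0.0 q6 -0.86 F [-0.   0.1 -0.1]
d cm [-23.21  -1.08  -0.54] az 28.1
clock: 12.42
position: [0.4269, 0.0066, 0.1221]
ee_rot: [0.002, 0.149, 0.989, 0.0]
contact_force: [0.2, -0.5, 1.0]
width: 0.0554
gripper_force: 0.0
t 12.43 pos [426.9   6.6 122.1] yaw 72.8 toolz [ 0.003 -0.    -1.   ] width 55.4 gf 0.0 q6 -1.42 F [ 0.2 -0.5  1. ]
d cm [ -0.19   0.04 -11.41] az 0.2
uv [490.5  85.5] ctr 403 216 L 56 W 2 longaxis 34 deg z 44 bgr [38 58 83]
uv [255. 187.] ctr 425 7 L 72 W 34 longaxis -17 deg z 35 bgr [46 67 99]
uv [140.  220.5] ctr 425 -101 L 72 W 35 longaxis 51 deg z 35 bgr [36 53 79]
uv [472. 232.] ctr 528 194 L 73 W 34 longaxis 52 deg z 35 bgr [40 59 88]
uv [  5.5 236.5] ctr 404 -235 L 55 W 5 longaxis -32 deg z 24 bgr [119 121 115]
uv [379.5 254. ] ctr 528 100 L 71 W 34 longaxis 8 deg z 35 bgr [41 60 89]
uv [204. 317.] ctr 545 -81 L 57 W 24 longaxis -23 deg z 55 bgr [175 177 170]
uv [381.  360.5] ctr 663 74 L 83 W 38 longaxis 11 deg z 38 bgr [127 124 119]

uv [248.  157.5] ctr 656 18 L 60 W 57 longaxis 88 deg z 40 bgr [111 109 105]
uv [269.5 157.5] ctr 654 -49 L 58 W 56 longaxis -2 deg z 40 bgr [112 110 106]
uv [227.  159.5] ctr 651 85 L 60 W 57 longaxis 89 deg z 40 bgr [111 110 105]
uv [389.5 192. ] ctr 537 -420 L 94 W 31 longaxis -34 deg z 51 bgr [51 66 85]
uv [287. 193.] ctr 540 -100 L 65 W 64 longaxis -1 deg z 58 bgr [132 139 139]
uv [222.5 198. ] ctr 530 101 L 72 W 34 longaxis 8 deg z 38 bgr [33 50 76]
uv [193.  199.5] ctr 529 195 L 72 W 34 longaxis 51 deg z 38 bgr [33 51 77]
uv [288. 231.] ctr 425 -100 L 71 W 33 longaxis 52 deg z 37 bgr [30 45 68]
180 ((539.9127197265625, -421.1127624511719), (21.4061279296875, 88.95686340332031), 58.89375305175781)
```

All three tins are in the care box. Next, the offcut at (425,7).

```bash
python3 -m pendant '[{"jaw":0.3,"tx":-0.1,"ty":0,"tz":-6,"ax":0,"ay":0,"az":0},{"jaw":0.3,"tx":-0.1,"ty":0,"tz":-11.2,"ax":0,"ay":0,"az":0},{"jaw":0.3,"tx":-0.1,"ty":0,"tz":-11.2,"ax":0,"ay":0,"az":0},{"jaw":-0.6,"tx":-0.1,"ty":0,"tz":-11.2,"ax":0,"ay":0,"az":0},{"jaw":-0.6,"tx":-0.1,"ty":0,"tz":-11.2,"ax":0,"ay":0,"az":0},{"jaw":-0.6,"tx":-0.1,"ty":0,"tz":-11.2,"ax":0,"ay":0,"az":0},{"jaw":-0.6,"tx":-0.1,"ty":0,"tz":-6,"ax":0,"ay":0,"az":0},{"jaw":-0.6,"tx":-0.1,"ty":0,"tz":0,"ax":0,"ay":0,"az":0},{"jaw":-0.6,"tx":-0.1,"ty":0,"tz":2,"ax":0,"ay":0,"az":0}]' 40
python3 d.py 476 -339 120 54
python3 -m pendant '[{"jaw":-0.6,"tx":1,"ty":-6,"tz":0,"ax":0,"ay":0,"az":-10},{"jaw":-0.6,"tx":2,"ty":-12,"tz":0,"ax":0,"ay":0,"az":-19},{"jaw":-0.6,"tx":3,"ty":-18,"tz":0,"ax":0,"ay":0,"az":-19},{"jaw":-0.6,"tx":4,"ty":-24,"tz":0,"ax":0,"ay":0,"az":-19},{"jaw":-0.6,"tx":5,"ty":-30,"tz":0,"ax":0,"ay":0,"az":-19},{"jaw":-0.6,"tx":5.1,"ty":-34.6,"tz":0,"ax":0,"ay":0,"az":-19},{"jaw":-0.6,"tx":5.1,"ty":-34.6,"tz":0,"ax":0,"ay":0,"az":-19},{"jaw":-0.6,"tx":5.1,"ty":-34.6,"tz":0,"ax":0,"ay":0,"az":-19}]'
python3 d.py 476 -339 20 54
python3 - <<'E'
from h import *
im=shot('wrist','w2.png')
c=cloud(im);ok=im['depth']>0
for lo,hi in((.018,.035),(.042,.056)):
    m=ok&(c[...,2]>lo)&(c[...,2]<hi);m=cv2.morphologyEx(m.astype(np.uint8),cv2.MORPH_OPEN,np.ones((3,3)))
    n,l,s,_=cv2.connectedComponentsWithStats(m)
    for i in range(1,n):
        if s[i,4]>80: print(lo,s[i],cv2.minAreaRect((c[l==i][:,:2]*1000).astype(np.float32)))
E
```

```text
clock: 13.65
position: [0.4265, 0.0065, 0.1458]
ee_rot: [0.004, 0.149, 0.989, 0.0]
contact_force: [0.0, -0.8, -0.7]
width: 0.0333
gripper_force: 40.0
t 13.65 pos [426.5   6.5 145.8] yaw 72.8 toolz [ 0.009 -0.001 -1.   ] width 33.3 gf 40.0 q6 -1.42 F [ 0.  -0.8 -0.7]
d cm [  4.95 -34.55  -2.58] az -18.8
clock: 14.65
position: [0.4747, -0.3385, 0.1416]
ee_rot: [-0.0, 0.311, 0.951, 0.0]
contact_force: [-0.1, 0.3, -0.6]
width: 0.0331
gripper_force: 40.1
t 14.65 pos [ 474.7 -338.5  141.6] yaw 53.8 toolz [-0.     0.001 -1.   ] width 33.1 gf 40.1 q6 -1.68 F [-0.1  0.3 -0.6]
d cm [  0.13  -0.05 -12.16] az 0.2
0.018 [ 299    8    7  228 1238] ((463.452392578125, -277.5155029296875), (4.433200836181641, 199.82962036132812), 56.21687316894531)
0.018 [106  17  13  34 267] ((303.77392578125, -357.9598693847656), (4.958375930786133, 24.268310546875), 55.463226318359375)
0.018 [ 112   52   98  189 1702] ((397.2380676269531, -415.81170654296875), (63.167423248291016, 183.44876098632812), 76.41321563720703)
0.018 [484  54  28  66 737] ((529.622802734375, -120.52760314941406), (20.177995681762695, 53.78097915649414), 60.63044738769531)
0.018 [  0 318  62  43 921] ((473.4151916503906, -671.7103881835938), (95.3826675415039, 31.0609188079834), 81.3141860961914)
0.042 [503  72   9  45 289] ((529.5559692382812, -129.8734130859375), (7.772830963134766, 35.002891540527344), 70.04434967041016)
```

View pics/w2.png

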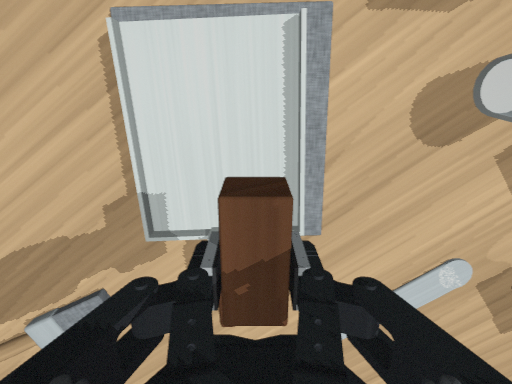

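The view shows the pan square under the gripper, with walls at x≈130 and x≈300 px, the lip at the top and the offcut held centrally. The refined pan pose is centre (419,-341) at -34°. Placing this offcut in the back-left slot at (477,-337).

```bash
python3 -m pendant '[{"jaw":-0.6,"tx":0.1,"ty":0.2,"tz":-5,"ax":0,"ay":0,"az":2},{"jaw":-0.6,"tx":0.1,"ty":0.2,"tz":-10,"ax":0,"ay":0,"az":2},{"jaw":-0.6,"tx":0.1,"ty":0.2,"tz":-12,"ax":0,"ay":0,"az":2},{"jaw":-0.6,"tx":0.1,"ty":0.2,"tz":-12,"ax":0,"ay":0,"az":2},{"jaw":-0.6,"tx":0.1,"ty":0.2,"tz":-12,"ax":0,"ay":0,"az":2},{"jaw":-0.05,"tx":0.1,"ty":0.2,"tz":-12,"ax":0,"ay":0,"az":2},{"jaw":-0.05,"tx":0.1,"ty":0.2,"tz":-12,"ax":0,"ay":0,"az":2},{"jaw":-0.05,"tx":0.1,"ty":0.2,"tz":-7,"ax":0,"ay":0,"az":2},{"jaw":-0.05,"tx":0.1,"ty":0.2,"tz":-2,"ax":0,"ay":0,"az":2}]'
python3 d.py 425 -101 120 -38
python3 -m pendant '[{"jaw":0.3,"tx":-1,"ty":6,"tz":0,"ax":0,"ay":0,"az":-10},{"jaw":0.3,"tx":-2,"ty":12,"tz":0,"ax":0,"ay":0,"az":-20},{"jaw":0.3,"tx":-3,"ty":18,"tz":0,"ax":0,"ay":0,"az":-30},{"jaw":0.3,"tx":-5.2,"ty":23.6,"tz":0,"ax":0,"ay":0,"az":-40},{"jaw":0.3,"tx":-5.2,"ty":23.6,"tz":0,"ax":0,"ay":0,"az":-50},{"jaw":0.3,"tx":-5.2,"ty":23.6,"tz":0,"ax":0,"ay":0,"az":-60},{"jaw":0.3,"tx":-5.2,"ty":23.6,"tz":0,"ax":0,"ay":0,"az":-70},{"jaw":0.3,"tx":-5.2,"ty":23.6,"tz":0,"ax":0,"ay":0,"az":-80},{"jaw":0.3,"tx":-5.2,"ty":23.6,"tz":0,"ax":0,"ay":0,"az":-90},{"jaw":0.3,"tx":-5.2,"ty":23.6,"tz":0,"ax":0,"ay":0,"az":-94}]'
python3 -m pendant '[{"jaw":0.3,"tx":0,"ty":0,"tz":0,"ax":0,"ay":0,"az":0},{"jaw":0.3,"tx":0,"ty":0,"tz":0,"ax":0,"ay":0,"az":0}]'
python3 d.py 425 -101 8 -38
python3 - <<'E'
from h import *
im=shot('wrist');blobs(im,amin=100,box=(.35,.6,-.45,.25))
im=shot('top');blobs(im,lo=.02,amin=60,box=(.35,.6,-.45,.25))
E
```

```text
clock: 15.82
position: [0.4758, -0.337, 0.1222]
ee_rot: [-0.001, 0.294, 0.956, 0.0]
contact_force: [0.5, -0.0, -0.6]
width: 0.0403
gripper_force: 0.0
t 15.82 pos [ 475.8 -337.   122.2] yaw 55.8 toolz [-0.001  0.001 -1.   ] width 40.3 gf 0.0 q6 -1.71 F [ 0.5 -0.  -0.6]
d cm [-5.08 23.6  -0.22] az 86.2
clock: 17.08
position: [0.4242, -0.1012, 0.1217]
ee_rot: [0.0, 0.9, 0.436, 0.0]
contact_force: [-0.4, 0.2, -0.5]
width: 0.0555
gripper_force: 0.0
clock: 17.32
position: [0.4242, -0.1013, 0.1215]
ee_rot: [0.0, 0.899, 0.438, 0.0]
contact_force: [-0.4, 0.5, -1.0]
width: 0.0558
gripper_force: 0.0
t 17.32 pos [ 424.2 -101.3  121.5] yaw -38.1 toolz [ 0. -0. -1.] width 55.8 gf 0.0 q6 0.27 F [-0.4  0.5 -1. ]
d cm [  0.08   0.03 -11.35] az 0.1
uv [382.  104.5] ctr 540 -101 L 67 W 67 longaxis -12 deg z 55 bgr [146 148 144]
uv [256.  189.5] ctr 425 -101 L 72 W 34 longaxis 52 deg z 35 bgr [41 60 90]
uv [464.  329.5] ctr 524 -346 L 123 W 52 longaxis -79 deg z 43 bgr [ 99 107 113]
uv [304.5 300.5] ctr 390 -227 L 21 W 6 longaxis -35 deg z 25 bgr [164 167 159]
uv [388.  192.5] ctr 532 -423 L 95 W 42 longaxis -42 deg z 51 bgr [56 70 88]
uv [287. 193.] ctr 540 -100 L 65 W 65 longaxis -1 deg z 56 bgr [129 135 134]
uv [222.5 198. ] ctr 530 101 L 72 W 34 longaxis 9 deg z 37 bgr [33 50 76]
uv [192.5 200. ] ctr 529 195 L 73 W 34 longaxis 51 deg z 37 bgr [33 50 76]
uv [363.5 212.5] ctr 475 -334 L 73 W 35 longaxis -35 deg z 46 bgr [38 52 74]
uv [184. 238.] ctr 411 222 L 98 W 5 longaxis 32 deg z 57 bgr [24 40 59]
```

```bash
python3 -m pendant '[{"jaw":0.3,"tx":0.1,"ty":0,"tz":-6,"ax":0,"ay":0,"az":0},{"jaw":0.3,"tx":0.1,"ty":0,"tz":-11.2,"ax":0,"ay":0,"az":0},{"jaw":0.3,"tx":0.1,"ty":0,"tz":-11.2,"ax":0,"ay":0,"az":0},{"jaw":-0.6,"tx":0.1,"ty":0,"tz":-11.2,"ax":0,"ay":0,"az":0},{"jaw":-0.6,"tx":0.1,"ty":0,"tz":-11.2,"ax":0,"ay":0,"az":0},{"jaw":-0.6,"tx":0.1,"ty":0,"tz":-11.2,"ax":0,"ay":0,"az":0},{"jaw":-0.6,"tx":0.1,"ty":0,"tz":-6,"ax":0,"ay":0,"az":0},{"jaw":-0.6,"tx":0.1,"ty":0,"tz":0,"ax":0,"ay":0,"az":0},{"jaw":-0.6,"tx":0.1,"ty":0,"tz":2,"ax":0,"ay":0,"az":0}]' 40
python3 -m pendant '[{"jaw":-0.6,"tx":0.2,"ty":-3,"tz":0,"ax":0,"ay":0,"az":10},{"jaw":-0.6,"tx":0.5,"ty":-6,"tz":0,"ax":0,"ay":0,"az":20},{"jaw":-0.6,"tx":0.7,"ty":-10,"tz":0,"ax":0,"ay":0,"az":30},{"jaw":-0.6,"tx":1,"ty":-14,"tz":0,"ax":0,"ay":0,"az":40},{"jaw":-0.6,"tx":1.2,"ty":-18,"tz":0,"ax":0,"ay":0,"az":50},{"jaw":-0.6,"tx":1.2,"ty":-22,"tz":0,"ax":0,"ay":0,"az":60},{"jaw":-0.6,"tx":1.2,"ty":-26,"tz":0,"ax":0,"ay":0,"az":70},{"jaw":-0.6,"tx":1.2,"ty":-29.6,"tz":0,"ax":0,"ay":0,"az":80},{"jaw":-0.6,"tx":1.2,"ty":-29.6,"tz":0,"ax":0,"ay":0,"az":90},{"jaw":-0.6,"tx":1.2,"ty":-29.6,"tz":0,"ax":0,"ay":0,"az":94}]'
python3 -m pendant '[{"jaw":-0.6,"tx":0,"ty":0,"tz":-2,"ax":0,"ay":0,"az":0},{"jaw":-0.6,"tx":0,"ty":0,"tz":-4,"ax":0,"ay":0,"az":0},{"jaw":-0.6,"tx":0,"ty":0,"tz":-4,"ax":0,"ay":0,"az":0}]'
python3 d.py 437 -397 20 56
```

```text
clock: 18.55
position: [0.4274, -0.102, 0.1458]
ee_rot: [0.003, 0.899, 0.437, 0.003]
contact_force: [1.0, 0.1, 0.1]
width: 0.0332
gripper_force: 40.2
clock: 19.8
position: [0.4369, -0.3978, 0.142]
ee_rot: [0.0, 0.293, 0.956, -0.0]
contact_force: [-0.1, -0.6, -0.4]
width: 0.0331
gripper_force: 40.2
clock: 20.18
position: [0.4363, -0.3962, 0.1006]
ee_rot: [-0.001, 0.294, 0.956, 0.001]
contact_force: [-0.3, 0.9, -0.5]
width: 0.0334
gripper_force: 40.2
t 20.18 pos [ 436.3 -396.2  100.6] yaw 55.8 toolz [-0.002  0.002 -1.   ] width 33.4 gf 40.2 q6 -1.83 F [-0.3  0.9 -0.5]
d cm [ 0.07 -0.08 -8.06] az 0.2
```

```bash
python3 -m pendant '[{"jaw":-0.6,"tx":0,"ty":0,"tz":-5,"ax":0,"ay":0,"az":0},{"jaw":-0.6,"tx":0,"ty":0,"tz":-8,"ax":0,"ay":0,"az":0},{"jaw":-0.6,"tx":0,"ty":0,"tz":-8,"ax":0,"ay":0,"az":0},{"jaw":-0.6,"tx":0,"ty":0,"tz":-8,"ax":0,"ay":0,"az":0},{"jaw":-0.05,"tx":0,"ty":0,"tz":-8,"ax":0,"ay":0,"az":0},{"jaw":-0.05,"tx":0,"ty":0,"tz":-8,"ax":0,"ay":0,"az":0},{"jaw":-0.05,"tx":0,"ty":0,"tz":-3,"ax":0,"ay":0,"az":0},{"jaw":-0.05,"tx":0,"ty":0,"tz":2,"ax":0,"ay":0,"az":0},{"jaw":-0.05,"tx":0,"ty":0,"tz":2,"ax":0,"ay":0,"az":0}]'
python3 -m pendant '[{"jaw":0.3,"tx":1,"ty":6,"tz":0,"ax":0,"ay":0,"az":10},{"jaw":0.3,"tx":2,"ty":12,"tz":0,"ax":0,"ay":0,"az":20},{"jaw":0.3,"tx":3,"ty":18,"tz":0,"ax":0,"ay":0,"az":30},{"jaw":0.3,"tx":4,"ty":24,"tz":0,"ax":0,"ay":0,"az":42},{"jaw":0.3,"tx":5,"ty":30,"tz":0,"ax":0,"ay":0,"az":42},{"jaw":0.3,"tx":6,"ty":36,"tz":0,"ax":0,"ay":0,"az":42},{"jaw":0.3,"tx":8,"ty":42,"tz":0,"ax":0,"ay":0,"az":42},{"jaw":0.3,"tx":9.2,"ty":47,"tz":0,"ax":0,"ay":0,"az":42},{"jaw":0.3,"tx":9.2,"ty":49.8,"tz":0,"ax":0,"ay":0,"az":42},{"jaw":0.3,"tx":9.2,"ty":49.8,"tz":0,"ax":0,"ay":0,"az":42}]'
python3 d.py 529 100.5 8 98
python3 - <<'E'
from h import *
im=shot('wrist');blobs(im,amin=100,box=(.35,.6,-.45,.25))
im=shot('top');blobs(im,lo=.035,amin=60,box=(.35,.6,-.45,.25))
E
```

```text
clock: 21.3
position: [0.4394, -0.3997, 0.1263]
ee_rot: [0.004, 0.294, 0.956, -0.003]
contact_force: [0.3, -0.1, -0.2]
width: 0.0406
gripper_force: 0.0
clock: 22.55
position: [0.5283, 0.1026, 0.1204]
ee_rot: [-0.001, -0.07, 0.998, 0.0]
contact_force: [1.0, 0.0, -0.1]
width: 0.0552
gripper_force: 0.0
t 22.55 pos [528.3 102.6 120.4] yaw 98.0 toolz [-0.002  0.    -1.   ] width 55.2 gf 0.0 q6 -1.65 F [ 1.   0.  -0.1]
d cm [  0.07  -0.21 -11.24] az -0.0
uv [441.5  66.5] ctr 412 222 L 101 W 5 longaxis 33 deg z 56 bgr [41 62 89]
uv [ 30. 180.] ctr 542 -95 L 61 W 58 longaxis -45 deg z 55 bgr [188 190 183]
uv [251.  191.5] ctr 530 100 L 72 W 34 longaxis 9 deg z 35 bgr [ 51  73 107]
uv [357.5 204.5] ctr 528 194 L 72 W 34 longaxis 52 deg z 35 bgr [ 50  72 106]
uv [390.5 191. ] ctr 539 -418 L 95 W 26 longaxis -29 deg z 51 bgr [42 57 80]
uv [287. 192.] ctr 547 -102 L 66 W 54 longaxis 74 deg z 58 bgr [134 140 139]
uv [364.  212.5] ctr 476 -335 L 73 W 35 longaxis -35 deg z 46 bgr [31 42 61]
uv [387. 220.] ctr 450 -403 L 73 W 35 longaxis -35 deg z 46 bgr [31 43 61]
```

```bash
python3 -m pendant '[{"jaw":0.3,"tx":0.1,"ty":-0.1,"tz":-6,"ax":0,"ay":0,"az":0},{"jaw":0.3,"tx":0.1,"ty":-0.1,"tz":-11.2,"ax":0,"ay":0,"az":0},{"jaw":0.3,"tx":0.1,"ty":-0.1,"tz":-11.2,"ax":0,"ay":0,"az":0},{"jaw":-0.6,"tx":0.1,"ty":-0.1,"tz":-11.2,"ax":0,"ay":0,"az":0},{"jaw":-0.6,"tx":0.1,"ty":-0.1,"tz":-11.2,"ax":0,"ay":0,"az":0},{"jaw":-0.6,"tx":0.1,"ty":-0.1,"tz":-11.2,"ax":0,"ay":0,"az":0},{"jaw":-0.6,"tx":0.1,"ty":-0.1,"tz":-6,"ax":0,"ay":0,"az":0},{"jaw":-0.6,"tx":0.1,"ty":-0.1,"tz":0,"ax":0,"ay":0,"az":0},{"jaw":-0.6,"tx":0.1,"ty":-0.1,"tz":2,"ax":0,"ay":0,"az":0}]' 40
python3 -m pendant '[{"jaw":-0.6,"tx":-2,"ty":-5,"tz":0,"ax":0,"ay":0,"az":-10},{"jaw":-0.6,"tx":-4,"ty":-10,"tz":0,"ax":0,"ay":0,"az":-20},{"jaw":-0.6,"tx":-6,"ty":-15,"tz":0,"ax":0,"ay":0,"az":-30},{"jaw":-0.6,"tx":-8,"ty":-20,"tz":0,"ax":0,"ay":0,"az":-42},{"jaw":-0.6,"tx":-9,"ty":-25,"tz":0,"ax":0,"ay":0,"az":-42},{"jaw":-0.6,"tx":-10,"ty":-30,"tz":0,"ax":0,"ay":0,"az":-42},{"jaw":-0.6,"tx":-11.9,"ty":-35,"tz":0,"ax":0,"ay":0,"az":-42},{"jaw":-0.6,"tx":-11.9,"ty":-39.3,"tz":0,"ax":0,"ay":0,"az":-42},{"jaw":-0.6,"tx":-11.9,"ty":-39.3,"tz":-2,"ax":0,"ay":0,"az":-42},{"jaw":-0.6,"tx":-11.9,"ty":-39.3,"tz":-2,"ax":0,"ay":0,"az":-42}]'
python3 d.py 411 -292 20 56
```

```text
clock: 23.78
position: [0.5326, 0.1001, 0.1463]
ee_rot: [0.004, -0.069, 0.998, -0.0]
contact_force: [0.7, -0.1, -0.8]
width: 0.0334
gripper_force: 40.0
clock: 25.02
position: [0.4101, -0.2927, 0.1208]
ee_rot: [-0.001, 0.294, 0.956, 0.001]
contact_force: [-0.4, 1.4, 0.4]
width: 0.0333
gripper_force: 40.1
t 25.02 pos [ 410.1 -292.7  120.8] yaw 55.8 toolz [-0.002  0.002 -1.   ] width 33.3 gf 40.1 q6 -1.73 F [-0.4  1.4  0.4]
d cm [  0.09   0.07 -10.08] az 0.2
```

```bash
python3 -m pendant '[{"jaw":-0.6,"tx":0,"ty":0,"tz":-5,"ax":0,"ay":0,"az":0},{"jaw":-0.6,"tx":0,"ty":0,"tz":-8,"ax":0,"ay":0,"az":0},{"jaw":-0.6,"tx":0,"ty":0,"tz":-10,"ax":0,"ay":0,"az":0},{"jaw":-0.6,"tx":0,"ty":0,"tz":-10,"ax":0,"ay":0,"az":0},{"jaw":-0.6,"tx":0,"ty":0,"tz":-10,"ax":0,"ay":0,"az":0},{"jaw":-0.05,"tx":0,"ty":0,"tz":-10,"ax":0,"ay":0,"az":0},{"jaw":-0.05,"tx":0,"ty":0,"tz":-10,"ax":0,"ay":0,"az":0},{"jaw":-0.05,"tx":0,"ty":0,"tz":-7,"ax":0,"ay":0,"az":0},{"jaw":-0.05,"tx":0,"ty":0,"tz":-2,"ax":0,"ay":0,"az":0},{"jaw":-0.05,"tx":0,"ty":0,"tz":0,"ax":0,"ay":0,"az":0}]'
python3 -m pendant '[{"jaw":0.3,"tx":1,"ty":6,"tz":0,"ax":0,"ay":0,"az":10},{"jaw":0.3,"tx":2,"ty":12,"tz":0,"ax":0,"ay":0,"az":20},{"jaw":0.3,"tx":3,"ty":18,"tz":0,"ax":0,"ay":0,"az":30},{"jaw":0.3,"tx":4,"ty":24,"tz":0,"ax":0,"ay":0,"az":40},{"jaw":0.3,"tx":6,"ty":30,"tz":0,"ax":0,"ay":0,"az":50},{"jaw":0.3,"tx":8,"ty":36,"tz":0,"ax":0,"ay":0,"az":60},{"jaw":0.3,"tx":10,"ty":42,"tz":0,"ax":0,"ay":0,"az":70},{"jaw":0.3,"tx":11.8,"ty":46,"tz":0,"ax":0,"ay":0,"az":80},{"jaw":0.3,"tx":11.8,"ty":48.6,"tz":0,"ax":0,"ay":0,"az":86},{"jaw":0.3,"tx":11.8,"ty":48.6,"tz":0,"ax":0,"ay":0,"az":86}]'
python3 d.py 528.5 194.5 8 142
python3 - <<'E'
from h import *
im=shot('wrist');blobs(im,amin=100,box=(.4,.6,-.45,.25))
im=shot('top');blobs(im,lo=.035,amin=60,box=(.35,.72,-.45,.3))
E
```

```text
clock: 26.28
position: [0.4124, -0.2943, 0.1244]
ee_rot: [0.002, 0.294, 0.956, -0.001]
contact_force: [0.2, -0.6, -0.2]
width: 0.0406
gripper_force: 0.0
clock: 27.52
position: [0.529, 0.1944, 0.1214]
ee_rot: [0.0, -0.438, 0.899, 0.0]
contact_force: [-0.5, -0.8, -0.5]
width: 0.0557
gripper_force: 0.0
t 27.52 pos [529.  194.4 121.4] yaw 142.0 toolz [ 0.  0. -1.] width 55.7 gf 0.0 q6 -2.25 F [-0.5 -0.8 -0.5]
d cm [-5.000e-02  1.000e-02 -1.134e+01] az 0.0
uv [390.  157.5] ctr 426 232 L 65 W 2 longaxis 34 deg z 57 bgr [ 48  72 102]
uv [256.  189.5] ctr 528 194 L 72 W 34 longaxis 52 deg z 35 bgr [ 56  80 116]
uv [163.5 153. ] ctr 677 282 L 84 W 36 longaxis 0 deg z 54 bgr [43 68 99]
uv [248.  157.5] ctr 654 18 L 60 W 54 longaxis 75 deg z 41 bgr [109 107 103]
uv [269.5 157.5] ctr 654 -49 L 57 W 56 longaxis -2 deg z 41 bgr [106 105 100]
uv [226.5 159. ] ctr 654 84 L 59 W 52 longaxis 71 deg z 41 bgr [108 106 102]
uv [389.5 191. ] ctr 537 -419 L 94 W 25 longaxis -37 deg z 51 bgr [44 59 81]
uv [287. 193.] ctr 540 -100 L 65 W 65 longaxis -2 deg z 57 bgr [134 140 140]
uv [364.  212.5] ctr 476 -335 L 72 W 34 longaxis -34 deg z 46 bgr [36 50 72]
uv [386.5 220. ] ctr 451 -403 L 72 W 35 longaxis -35 deg z 46 bgr [38 53 76]
uv [350. 234.] ctr 410 -291 L 71 W 34 longaxis -35 deg z 46 bgr [36 49 69]
```

```bash
python3 -m pendant '[{"jaw":0.3,"tx":0,"ty":0,"tz":-6,"ax":0,"ay":0,"az":0},{"jaw":0.3,"tx":0,"ty":0,"tz":-11.2,"ax":0,"ay":0,"az":0},{"jaw":0.3,"tx":0,"ty":0,"tz":-11.2,"ax":0,"ay":0,"az":0},{"jaw":-0.6,"tx":0,"ty":0,"tz":-11.2,"ax":0,"ay":0,"az":0},{"jaw":-0.6,"tx":0,"ty":0,"tz":-11.2,"ax":0,"ay":0,"az":0},{"jaw":-0.6,"tx":0,"ty":0,"tz":-11.2,"ax":0,"ay":0,"az":0},{"jaw":-0.6,"tx":0,"ty":0,"tz":-6,"ax":0,"ay":0,"az":0},{"jaw":-0.6,"tx":0,"ty":0,"tz":0,"ax":0,"ay":0,"az":0},{"jaw":-0.6,"tx":0,"ty":0,"tz":2,"ax":0,"ay":0,"az":0}]' 40
python3 -m pendant '[{"jaw":-0.6,"tx":-1,"ty":-5,"tz":0,"ax":0,"ay":0,"az":-10},{"jaw":-0.6,"tx":-2,"ty":-11,"tz":0,"ax":0,"ay":0,"az":-20},{"jaw":-0.6,"tx":-4,"ty":-17,"tz":0,"ax":0,"ay":0,"az":-30},{"jaw":-0.6,"tx":-6,"ty":-23,"tz":0,"ax":0,"ay":0,"az":-40},{"jaw":-0.6,"tx":-8,"ty":-29,"tz":0,"ax":0,"ay":0,"az":-50},{"jaw":-0.6,"tx":-10,"ty":-35,"tz":0,"ax":0,"ay":0,"az":-60},{"jaw":-0.6,"tx":-12,"ty":-41,"tz":0,"ax":0,"ay":0,"az":-70},{"jaw":-0.6,"tx":-14,"ty":-47,"tz":0,"ax":0,"ay":0,"az":-80},{"jaw":-0.6,"tx":-15.8,"ty":-52,"tz":0,"ax":0,"ay":0,"az":-86},{"jaw":-0.6,"tx":-15.8,"ty":-54.7,"tz":0,"ax":0,"ay":0,"az":-86}]'
python3 -m pendant '[{"jaw":-0.6,"tx":0,"ty":0,"tz":-2,"ax":0,"ay":0,"az":0},{"jaw":-0.6,"tx":0,"ty":0,"tz":-4,"ax":0,"ay":0,"az":0},{"jaw":-0.6,"tx":0,"ty":0,"tz":-4,"ax":0,"ay":0,"az":0}]'
python3 d.py 371 -352 20 56
```

```text
clock: 28.75
position: [0.5315, 0.1935, 0.1464]
ee_rot: [0.004, -0.437, 0.899, -0.001]
contact_force: [-0.1, -0.5, -0.4]
width: 0.033
gripper_force: 40.1
clock: 30.0
position: [0.37, -0.3569, 0.1422]
ee_rot: [0.001, 0.295, 0.955, -0.001]
contact_force: [0.6, -0.2, 0.5]
width: 0.0332
gripper_force: 40.2
clock: 30.38
position: [0.3709, -0.3528, 0.1005]
ee_rot: [-0.001, 0.293, 0.956, 0.001]
contact_force: [-0.5, 0.1, 0.7]
width: 0.0333
gripper_force: 40.1
t 30.38 pos [ 370.9 -352.8  100.5] yaw 55.9 toolz [-0.002  0.003 -1.   ] width 33.3 gf 40.1 q6 -1.87 F [-0.5  0.1  0.7]
d cm [ 0.01  0.08 -8.05] az 0.1
```

```bash
python3 -m pendant '[{"jaw":-0.6,"tx":0,"ty":0.1,"tz":-5,"ax":0,"ay":0,"az":0},{"jaw":-0.6,"tx":0,"ty":0.1,"tz":-8,"ax":0,"ay":0,"az":0},{"jaw":-0.6,"tx":0,"ty":0.1,"tz":-8,"ax":0,"ay":0,"az":0},{"jaw":-0.6,"tx":0,"ty":0.1,"tz":-8,"ax":0,"ay":0,"az":0},{"jaw":-0.05,"tx":0,"ty":0.1,"tz":-8,"ax":0,"ay":0,"az":0},{"jaw":-0.05,"tx":0,"ty":0.1,"tz":-8,"ax":0,"ay":0,"az":0},{"jaw":-0.05,"tx":0,"ty":0.1,"tz":-3,"ax":0,"ay":0,"az":0},{"jaw":-0.05,"tx":0,"ty":0.1,"tz":2,"ax":0,"ay":0,"az":0},{"jaw":-0.05,"tx":0,"ty":0.1,"tz":6,"ax":0,"ay":0,"az":0}]'
python3 -m pendant '[{"jaw":0.2,"tx":5,"ty":-2,"tz":2,"ax":0,"ay":0,"az":0},{"jaw":0.2,"tx":10,"ty":-4,"tz":2,"ax":0,"ay":0,"az":0},{"jaw":0.2,"tx":15.6,"ty":-6.2,"tz":2,"ax":0,"ay":0,"az":0},{"jaw":0.2,"tx":15.6,"ty":-6.2,"tz":2,"ax":0,"ay":0,"az":0},{"jaw":0.2,"tx":15.6,"ty":-6.2,"tz":2,"ax":0,"ay":0,"az":0}]'
python3 d.py 527 -414 17 56
python3 - <<'E'
from h import *
im=shot('wrist','w3.png')
c=cloud(im);ok=im['depth']>0;px=im['pixels'].astype(int)
m=ok&(c[...,2]>.038)&(c[...,2]<.06);m=cv2.morphologyEx(m.astype(np.uint8),cv2.MORPH_OPEN,np.ones((3,3)))
n,l,s,_=cv2.connectedComponentsWithStats(m)
for i in range(1,n):
    if s[i,4]>80: print(s[i],cv2.minAreaRect((c[l==i][:,:2]*1000).astype(np.float32)),c[l==i][:,2].mean())
E
```

```text
clock: 31.5
position: [0.3714, -0.3535, 0.1638]
ee_rot: [0.001, 0.294, 0.956, -0.001]
contact_force: [0.2, -0.1, 0.5]
width: 0.0403
gripper_force: 0.0
clock: 32.12
position: [0.5265, -0.4146, 0.1808]
ee_rot: [-0.001, 0.294, 0.956, 0.0]
contact_force: [-0.3, -0.3, 1.1]
width: 0.0512
gripper_force: 0.0
t 32.12 pos [ 526.5 -414.6  180.8] yaw 55.9 toolz [-0.002  0.001 -1.   ] width 51.2 gf 0.0 q6 -1.75 F [-0.3 -0.3  1.1]
d cm [  0.05   0.06 -16.38] az 0.1
[ 192    0   41   42 1640] ((389.505126953125, -365.7548828125), (34.10640335083008, 31.56309700012207), 55.615352630615234) 0.04296323087035277
[ 276    0   41   38 1485] ((428.67669677734375, -305.0611572265625), (34.194068908691406, 28.3651065826416), 55.570735931396484) 0.04287747638477683
[ 275   45   40   83 3053] ((475.8986511230469, -336.157470703125), (34.32155227661133, 71.84048461914062), 55.630104064941406) 0.042986062863575016
[ 199   67   38   79 2864] ((450.6353759765625, -404.9294738769531), (34.13179016113281, 71.17718505859375), 55.07802200317383) 0.04305137327474217
[ 247  150   18   84 1441] ((540.5285034179688, -422.8736267089844), (17.268524169921875, 89.21461486816406), 56.36433792114258) 0.048514122591700945
```

View pics/w3.png

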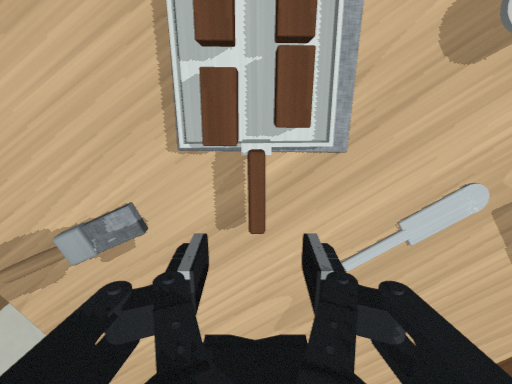

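The view shows the four offcuts aboard in two columns, and the handle (257,190) centred between the fingers at about (540,-423), angle -34°. Gripping the handle at 120 N and lifting slowly.

```bash
python3 -m pendant '[{"jaw":0.2,"tx":0.1,"ty":0,"tz":-5,"ax":0,"ay":0,"az":0.3},{"jaw":0.2,"tx":0.1,"ty":0,"tz":-10,"ax":0,"ay":0,"az":0.3},{"jaw":0.2,"tx":0.1,"ty":0,"tz":-14,"ax":0,"ay":0,"az":0.3},{"jaw":0.2,"tx":0.1,"ty":0,"tz":-16.3,"ax":0,"ay":0,"az":0.3},{"jaw":0.2,"tx":0.1,"ty":0,"tz":-16.3,"ax":0,"ay":0,"az":0.3},{"jaw":-1,"tx":0.1,"ty":0,"tz":-16.3,"ax":0,"ay":0,"az":0.3},{"jaw":-1,"tx":0.1,"ty":0,"tz":-16.3,"ax":0,"ay":0,"az":0.3},{"jaw":-1,"tx":0.1,"ty":0,"tz":-16.3,"ax":0,"ay":0,"az":0.3},{"jaw":-1,"tx":0.1,"ty":0,"tz":-16.3,"ax":0,"ay":0,"az":0.3},{"jaw":-1,"tx":0.1,"ty":0,"tz":-16.3,"ax":0,"ay":0,"az":0.3}]' 120
python3 d.py
python3 -m pendant '[{"jaw":-1,"tx":0,"ty":0,"tz":0.5,"ax":0,"ay":0,"az":0},{"jaw":-1,"tx":0,"ty":0,"tz":1.5,"ax":0,"ay":0,"az":0},{"jaw":-1,"tx":0,"ty":0,"tz":3,"ax":0,"ay":0,"az":0},{"jaw":-1,"tx":0,"ty":0,"tz":4.5,"ax":0,"ay":0,"az":0},{"jaw":-1,"tx":0,"ty":0,"tz":6,"ax":0,"ay":0,"az":0},{"jaw":-1,"tx":0,"ty":0,"tz":7.5,"ax":0,"ay":0,"az":0},{"jaw":-1,"tx":0,"ty":0,"tz":9,"ax":0,"ay":0,"az":0},{"jaw":-1,"tx":0,"ty":0,"tz":10,"ax":0,"ay":0,"az":0},{"jaw":-1,"tx":0,"ty":0,"tz":10,"ax":0,"ay":0,"az":0},{"jaw":-1,"tx":0,"ty":0,"tz":10,"ax":0,"ay":0,"az":0}]'
python3 d.py
python3 - <<'E'
from h import *
im=shot('wrist','w4.png')
c=cloud(im)
m=(c[...,2]>.08)&(c[...,2]<.24);v,u=np.where(m)
for (uu,vv) in ((256,20),(256,60),(256,100),(256,120)): print(c[vv,uu].round(4))
E
```

```text
clock: 33.42
position: [0.5289, -0.4159, 0.0208]
ee_rot: [0.001, 0.291, 0.957, -0.001]
contact_force: [-1.3, 1.1, 6.4]
width: 0.0161
gripper_force: 117.6
t 33.42 pos [ 528.9 -415.9   20.8] yaw 56.1 toolz [ 0.002 -0.002 -1.   ] width 16.1 gf 117.6 q6 -1.75 F [-1.3  1.1  6.4]
clock: 34.67
position: [0.5278, -0.4148, 0.1177]
ee_rot: [-0.001, 0.291, 0.957, 0.0]
contact_force: [-0.3, 0.1, -4.4]
width: 0.0162
gripper_force: 117.4
t 34.67 pos [ 527.8 -414.8  117.7] yaw 56.1 toolz [-0.001  0.001 -1.   ] width 16.2 gf 117.4 q6 -1.75 F [-0.3  0.1 -4.4]
[ 0.434  -0.351   0.1057]
[ 0.4486 -0.3607  0.1065]
[ 0.4642 -0.3712  0.1073]
[ 0.4725 -0.3767  0.107 ]
```

View pics/w4.png

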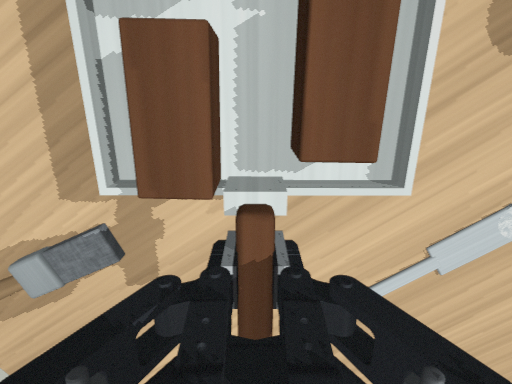

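The pan is level (surface z≈107 mm all along) and both visible rear offcuts lie undisturbed at (170,110) and (345,80). I'll work out the swing arc to the crate.

Run:
```python
import numpy as np
t=np.arange(1,31)/30;s=t*t*t*(10-15*t+6*t*t); s=.6*s+.4*t*t*(3-2*t)
b=np.radians(-38.2+79.7*s);r=671+93*s
P=np.c_[r*np.cos(b),r*np.sin(b)]/10
p0=np.array([52.8,-41.5])
for k in range(3):
    for i in range(10*k,10*k+10): print((P[i]-p0).round(1),'az',round(74*s[i]-(0 if k==0 else 74*s[10*k-1]),1))
    p0=P[10*k+9];print()
```

```text
[0.  0.1] az 0.1
[0.4 0.5] az 0.5
[1.  1.1] az 1.2
[1.9 2.1] az 2.3
[3.1 3.6] az 3.8
[4.6 5.5] az 5.7
[6.4 7.8] az 7.9
[ 8.3 10.7] az 10.6
[10.3 14. ] az 13.6
[12.3 17.9] az 17.0

[1.9 4.4] az 3.6
[3.6 9.2] az 7.5
[ 5.  14.4] az 11.6
[ 6.  19.9] az 15.8
[ 6.6 25.6] az 20.0
[ 6.8 31.4] az 24.3
[ 6.4 37.1] az 28.4
[ 5.7 42.7] az 32.5
[ 4.6 47.9] az 36.4
[ 3.2 52.8] az 40.0

[-1.6  4.4] az 3.4
[-3.3  8.4] az 6.4
[-5.  11.8] az 9.1
[-6.6 14.6] az 11.3
[-8.  16.9] az 13.2
[-9.1 18.7] az 14.7
[-10.  20.] az 15.8
[-10.6  20.8] az 16.5
[-10.9  21.2] az 16.9
[-11.   21.4] az 17.0
```

```bash
python3 -m pendant '[{"jaw":-1,"tx":0,"ty":0,"tz":1,"ax":0,"ay":0,"az":0},{"jaw":-1,"tx":0,"ty":0,"tz":3,"ax":0,"ay":0,"az":0},{"jaw":-1,"tx":0,"ty":0,"tz":5,"ax":0,"ay":0,"az":0},{"jaw":-1,"tx":0,"ty":0,"tz":7,"ax":0,"ay":0,"az":0},{"jaw":-1,"tx":0,"ty":0,"tz":9,"ax":0,"ay":0,"az":0},{"jaw":-1,"tx":0,"ty":0,"tz":10,"ax":0,"ay":0,"az":0},{"jaw":-1,"tx":0,"ty":0,"tz":10,"ax":0,"ay":0,"az":0}]'
```

```text
clock: 35.6
position: [0.5284, -0.4154, 0.2191]
ee_rot: [0.001, 0.291, 0.957, -0.0]
contact_force: [-0.6, -0.1, -5.2]
width: 0.0159
gripper_force: 117.5
```

```bash
python3 -m pendant '[{"jaw":-1,"tx":0.1,"ty":0.1,"tz":0,"ax":0,"ay":0,"az":0.1},{"jaw":-1,"tx":0.4,"ty":0.5,"tz":0,"ax":0,"ay":0,"az":0.5},{"jaw":-1,"tx":1,"ty":1.1,"tz":0,"ax":0,"ay":0,"az":1.2},{"jaw":-1,"tx":1.9,"ty":2.1,"tz":0,"ax":0,"ay":0,"az":2.3},{"jaw":-1,"tx":3.1,"ty":3.6,"tz":0,"ax":0,"ay":0,"az":3.8},{"jaw":-1,"tx":4.6,"ty":5.5,"tz":0,"ax":0,"ay":0,"az":5.7},{"jaw":-1,"tx":6.4,"ty":7.8,"tz":0,"ax":0,"ay":0,"az":7.9},{"jaw":-1,"tx":8.3,"ty":10.7,"tz":0,"ax":0,"ay":0,"az":10.6},{"jaw":-1,"tx":10.3,"ty":14,"tz":0,"ax":0,"ay":0,"az":13.6},{"jaw":-1,"tx":12.3,"ty":17.9,"tz":0,"ax":0,"ay":0,"az":17}]'
python3 -m pendant '[{"jaw":-1,"tx":1.9,"ty":4.4,"tz":0,"ax":0,"ay":0,"az":3.6},{"jaw":-1,"tx":3.6,"ty":9.2,"tz":0,"ax":0,"ay":0,"az":7.5},{"jaw":-1,"tx":5,"ty":14.4,"tz":0,"ax":0,"ay":0,"az":11.6},{"jaw":-1,"tx":6,"ty":19.9,"tz":0,"ax":0,"ay":0,"az":15.8},{"jaw":-1,"tx":6.6,"ty":25.6,"tz":0,"ax":0,"ay":0,"az":20},{"jaw":-1,"tx":6.8,"ty":31.4,"tz":0,"ax":0,"ay":0,"az":24.3},{"jaw":-1,"tx":6.4,"ty":37.1,"tz":0,"ax":0,"ay":0,"az":28.4},{"jaw":-1,"tx":5.7,"ty":42.7,"tz":0,"ax":0,"ay":0,"az":32.5},{"jaw":-1,"tx":4.6,"ty":47.9,"tz":0,"ax":0,"ay":0,"az":36.4},{"jaw":-1,"tx":3.2,"ty":52.8,"tz":0,"ax":0,"ay":0,"az":40}]'
python3 -m pendant '[{"jaw":-1,"tx":-1.6,"ty":4.4,"tz":0,"ax":0,"ay":0,"az":3.4},{"jaw":-1,"tx":-3.3,"ty":8.4,"tz":0,"ax":0,"ay":0,"az":6.4},{"jaw":-1,"tx":-5,"ty":11.8,"tz":0,"ax":0,"ay":0,"az":9.1},{"jaw":-1,"tx":-6.6,"ty":14.6,"tz":0,"ax":0,"ay":0,"az":11.3},{"jaw":-1,"tx":-8,"ty":16.9,"tz":0,"ax":0,"ay":0,"az":13.2},{"jaw":-1,"tx":-9.1,"ty":18.7,"tz":0,"ax":0,"ay":0,"az":14.7},{"jaw":-1,"tx":-10,"ty":20,"tz":0,"ax":0,"ay":0,"az":15.8},{"jaw":-1,"tx":-10.6,"ty":20.8,"tz":0,"ax":0,"ay":0,"az":16.5},{"jaw":-1,"tx":-10.9,"ty":21.2,"tz":0,"ax":0,"ay":0,"az":16.9},{"jaw":-1,"tx":-11,"ty":21.4,"tz":0,"ax":0,"ay":0,"az":17}]'
python3 d.py 573 506.5 200 130
python3 - <<'E'
from h import *
im=shot('top');a=im['pixels'][120:330,60:270];cv2.imwrite('pics/over.png',cv2.resize(a,None,fx=2.8,fy=2.8,interpolation=cv2.INTER_CUBIC))
blobs(im,lo=.1,hi=.3,box=(.2,.75,.1,.6))
E
```

```text
clock: 36.85
position: [0.6525, -0.2339, 0.2183]
ee_rot: [0.0, 0.145, 0.989, 0.0]
contact_force: [0.0, -0.5, -4.3]
width: 0.0162
gripper_force: 117.5
clock: 38.1
position: [0.6821, 0.2956, 0.2181]
ee_rot: [0.0, -0.203, 0.979, 0.0]
contact_force: [0.9, -0.2, -3.9]
width: 0.016
gripper_force: 117.5
clock: 39.35
position: [0.5735, 0.5054, 0.2184]
ee_rot: [0.0, -0.343, 0.939, -0.0]
contact_force: [-0.1, -0.9, -3.7]
width: 0.0161
gripper_force: 117.5
t 39.35 pos [573.5 505.4 218.4] yaw 130.1 toolz [ 0. -0. -1.] width 16.1 gf 117.5 q6 -1.64 F [-0.1 -0.9 -3.7]
d cm [-0.05  0.11 -1.84] az -0.1
uv [145.5 149. ] ctr 679 320 L 46 W 44 longaxis -57 deg z 122 bgr [144 159 161]
uv [ 92.5 217.5] ctr 478 447 L 239 W 197 longaxis 40 deg z 242 bgr [ 92  99 104]
```

View pics/over.png

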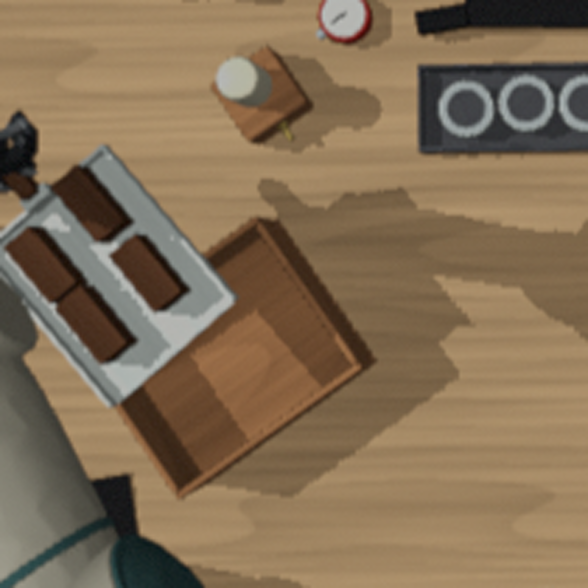

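All four offcuts are still aboard (crop positions (92,203), (150,272), (40,262), (95,322)) and the lip edge is over the crate. Tipping now, with the lip held in place.

```bash
python3 -m pendant '[{"jaw":-1,"tx":-0.1,"ty":-0.1,"tz":0.2,"ax":3.2,"ay":-3.8,"az":0},{"jaw":-1,"tx":-0.4,"ty":-0.3,"tz":0.5,"ax":6.4,"ay":-7.7,"az":0},{"jaw":-1,"tx":-0.9,"ty":-0.7,"tz":0.8,"ax":9.6,"ay":-11.5,"az":0},{"jaw":-1,"tx":-1.4,"ty":-1.1,"tz":1.1,"ax":12.9,"ay":-15.3,"az":0},{"jaw":-1,"tx":-2.1,"ty":-1.7,"tz":2.1,"ax":16.1,"ay":-19.2,"az":0},{"jaw":-1,"tx":-2.8,"ty":-2.3,"tz":3.2,"ax":19.3,"ay":-23,"az":0},{"jaw":-1,"tx":-3.7,"ty":-3.1,"tz":4.8,"ax":22.5,"ay":-26.8,"az":0},{"jaw":-1,"tx":-4.7,"ty":-4,"tz":6.3,"ax":25.7,"ay":-30.6,"az":0},{"jaw":-1,"tx":-5.8,"ty":-4.9,"tz":7.7,"ax":28.9,"ay":-34.5,"az":0},{"jaw":-1,"tx":-7,"ty":-5.8,"tz":9,"ax":32.1,"ay":-38.3,"az":0}]'
python3 -m pendant '[{"jaw":-1,"tx":0,"ty":0,"tz":0,"ax":0,"ay":0,"az":0},{"jaw":-1,"tx":0,"ty":0,"tz":0,"ax":0,"ay":0,"az":0},{"jaw":-1,"tx":0,"ty":0,"tz":0,"ax":0,"ay":0,"az":0},{"jaw":-1,"tx":0,"ty":0,"tz":0,"ax":0,"ay":0,"az":0}]'
python3 d.py
python3 - <<'E'
from h import *
im=shot('top');a=im['pixels'][120:330,60:270]
im2=shot('scene');b=im2['pixels'][100:384,250:512]
cv2.imwrite('pics/tip.png',np.hstack([cv2.resize(a,(390,390)),cv2.resize(b,(390,390))]))
E
```

```text
clock: 40.65
position: [0.5024, 0.4465, 0.309]
ee_rot: [0.398, -0.311, 0.851, 0.144]
contact_force: [-0.2, 0.1, -2.7]
width: 0.0161
gripper_force: 117.9
clock: 41.15
position: [0.5039, 0.4483, 0.3082]
ee_rot: [0.397, -0.311, 0.851, 0.144]
contact_force: [0.8, -0.5, -2.9]
width: 0.0164
gripper_force: 117.9
t 41.15 pos [503.9 448.3 308.2] yaw 130.1 toolz [ 0.586  0.492 -0.644] width 16.4 gf 117.9 q6 -1.96 F [ 0.8 -0.5 -2.9]
```

View pics/tip.png

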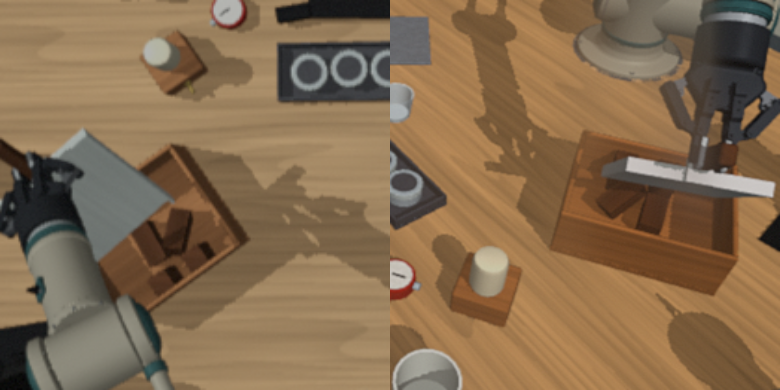

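The pan is empty and the four offcuts lie in the crate (left half: (178,228), (148,240), (200,255), (165,283)). Measuring the bare mat, then levelling and swinging back.

```bash
python3 - <<'E'
from h import *
im=load('top');c=cloud(im);px=im['pixels'].astype(int)
sat=px.max(-1)-px.min(-1)
m=((sat<25)&(c[...,0]>.2)&(c[...,0]<.62)&(c[...,1]<-.15)&(c[...,1]>-.56)&(c[...,2]<.02)).astype(np.uint8)
m=cv2.morphologyEx(m,cv2.MORPH_OPEN,np.ones((5,5)))
n,l,s,_=cv2.connectedComponentsWithStats(m)
for i in range(1,n):
    if s[i,4]>500: print(s[i],cv2.minAreaRect((c[l==i][:,:2]*1000).astype(np.float32)),np.median(c[l==i][:,2]))
E
python3 -m pendant '[{"jaw":-1,"tx":1.5,"ty":1.2,"tz":-0.5,"ax":-6.4,"ay":7.7,"az":0},{"jaw":-1,"tx":3,"ty":2.4,"tz":-1.5,"ax":-12.9,"ay":15.3,"az":0},{"jaw":-1,"tx":4.5,"ty":3.6,"tz":-3,"ax":-19.3,"ay":23,"az":0},{"jaw":-1,"tx":5.7,"ty":4.8,"tz":-4.5,"ax":-25.7,"ay":30.6,"az":0},{"jaw":-1,"tx":7,"ty":5.8,"tz":-6,"ax":-32.1,"ay":38.3,"az":0},{"jaw":-1,"tx":7,"ty":5.8,"tz":-6,"ax":-32.1,"ay":38.3,"az":0},{"jaw":-1,"tx":7,"ty":5.8,"tz":-6,"ax":-32.1,"ay":38.3,"az":0}]'
python3 d.py 528 -415 250 56
python3 - <<'E'
from h import *
im=shot('wrist');c=cloud(im)
print([c[v,256].round(4).tolist() for v in (5,30,60,100,140)], [c[80,u].round(4).tolist() for u in (120,180,330,380)])
E
```

```text
[ 319  187   84   85 4146] ((425.58770751953125, -333.95892333984375), (190.40670776367188, 220.57713317871094), 55.189308166503906) 0.005247252006039926
clock: 42.12
position: [0.5736, 0.5063, 0.2466]
ee_rot: [-0.0, -0.343, 0.939, 0.0]
contact_force: [-0.5, 0.1, -2.6]
width: 0.0161
gripper_force: 117.7
t 42.12 pos [573.6 506.3 246.6] yaw 130.1 toolz [-0.001 -0.    -1.   ] width 16.1 gf 117.7 q6 -1.64 F [-0.5  0.1 -2.6]
d cm [ -4.56 -92.13   0.34] az -74.1
[[0.482, 0.4297, 0.2354], [0.4898, 0.4363, 0.2346], [0.4999, 0.4448, 0.2341], [0.5144, 0.4571, 0.2339], [0.5301, 0.4704, 0.2336]] [[0.5515, 0.3981, 0.2338], [0.5316, 0.4218, 0.2359], [0.483, 0.4793, 0.2349], [0.4668, 0.4985, 0.2352]]
```

Run:
```python
import numpy as np
t=np.arange(1,25)/24;s=t*t*(3-2*t)
a=np.array([57.36,50.63]);e=np.array([53.23,-40.82])
b0,b1=np.arctan2(a[1],a[0]),np.arctan2(e[1],e[0]);r0,r1=np.hypot(*a),np.hypot(*e)
b=b0+(b1-b0)*s;r=r0+(r1-r0)*s
P=np.c_[r*np.cos(b),r*np.sin(b)];p0=a;z=0
for k in range(3):
    for i in range(8*k,8*k+8): print((P[i]-p0).round(1),'az',round(-74.9*(s[i]-z),1))
    p0=P[8*k+7];z=s[8*k+7];print()
```

```text
[ 0.3 -0.4] az -0.4
[ 1.2 -1.7] az -1.5
[ 2.6 -3.7] az -3.2
[ 4.3 -6.5] az -5.5
[  6.2 -10. ] az -8.4
[  8.2 -14.1] az -11.7
[ 10.1 -18.9] az -15.4
[ 11.8 -24.1] az -19.4

[ 1.4 -5.7] az -4.3
[  2.3 -11.7] az -8.8
[  2.7 -17.8] az -13.4
[  2.6 -24. ] az -18.0
[  2.  -30.2] az -22.7
[  0.8 -36.1] az -27.3
[ -0.8 -41.7] az -31.8
[ -2.7 -46.9] az -36.1

[-2.2 -4.7] az -4.0
[-4.4 -8.8] az -7.7
[ -6.7 -12.3] az -11.0
[ -8.8 -15.2] az -13.9
[-10.6 -17.5] az -16.2
[-12.  -19.1] az -17.9
[-12.9 -20.1] az -19.0
[-13.2 -20.5] az -19.4
```

```bash
python3 -m pendant '[{"jaw":-1,"tx":0.3,"ty":-0.4,"tz":0,"ax":0,"ay":0,"az":-0.4},{"jaw":-1,"tx":1.2,"ty":-1.7,"tz":0,"ax":0,"ay":0,"az":-1.5},{"jaw":-1,"tx":2.6,"ty":-3.7,"tz":0,"ax":0,"ay":0,"az":-3.2},{"jaw":-1,"tx":4.3,"ty":-6.5,"tz":0,"ax":0,"ay":0,"az":-5.5},{"jaw":-1,"tx":6.2,"ty":-10,"tz":0,"ax":0,"ay":0,"az":-8.4},{"jaw":-1,"tx":8.2,"ty":-14.1,"tz":0,"ax":0,"ay":0,"az":-11.7},{"jaw":-1,"tx":10.1,"ty":-18.9,"tz":0,"ax":0,"ay":0,"az":-15.4},{"jaw":-1,"tx":11.8,"ty":-24.1,"tz":0,"ax":0,"ay":0,"az":-19.4}]'
python3 -m pendant '[{"jaw":-1,"tx":1.4,"ty":-5.7,"tz":0,"ax":0,"ay":0,"az":-4.3},{"jaw":-1,"tx":2.3,"ty":-11.7,"tz":0,"ax":0,"ay":0,"az":-8.8},{"jaw":-1,"tx":2.7,"ty":-17.8,"tz":0,"ax":0,"ay":0,"az":-13.4},{"jaw":-1,"tx":2.6,"ty":-24,"tz":0,"ax":0,"ay":0,"az":-18},{"jaw":-1,"tx":2,"ty":-30.2,"tz":0,"ax":0,"ay":0,"az":-22.7},{"jaw":-1,"tx":0.8,"ty":-36.1,"tz":0,"ax":0,"ay":0,"az":-27.3},{"jaw":-1,"tx":-0.8,"ty":-41.7,"tz":0,"ax":0,"ay":0,"az":-31.8},{"jaw":-1,"tx":-2.7,"ty":-46.9,"tz":0,"ax":0,"ay":0,"az":-36.1}]'
python3 -m pendant '[{"jaw":-1,"tx":-2.2,"ty":-4.7,"tz":0,"ax":0,"ay":0,"az":-4},{"jaw":-1,"tx":-4.4,"ty":-8.8,"tz":0,"ax":0,"ay":0,"az":-7.7},{"jaw":-1,"tx":-6.7,"ty":-12.3,"tz":0,"ax":0,"ay":0,"az":-11},{"jaw":-1,"tx":-8.8,"ty":-15.2,"tz":0,"ax":0,"ay":0,"az":-13.9},{"jaw":-1,"tx":-10.6,"ty":-17.5,"tz":0,"ax":0,"ay":0,"az":-16.2},{"jaw":-1,"tx":-12,"ty":-19.1,"tz":0,"ax":0,"ay":0,"az":-17.9},{"jaw":-1,"tx":-12.9,"ty":-20.1,"tz":0,"ax":0,"ay":0,"az":-19},{"jaw":-1,"tx":-13.2,"ty":-20.5,"tz":0,"ax":0,"ay":0,"az":-19.4},{"jaw":-1,"tx":-13.2,"ty":-20.5,"tz":0,"ax":0,"ay":0,"az":-19.4}]'
python3 d.py 532.3 -408.2 19 55.2
```

```text
clock: 43.18
position: [0.6922, 0.2613, 0.2488]
ee_rot: [0.001, -0.178, 0.984, -0.0]
contact_force: [-0.1, -0.8, -2.8]
width: 0.0164
gripper_force: 117.7
clock: 44.18
position: [0.6626, -0.2083, 0.2488]
ee_rot: [0.001, 0.136, 0.991, -0.001]
contact_force: [0.8, -0.2, -2.4]
width: 0.0161
gripper_force: 117.7
clock: 45.3
position: [0.5324, -0.4089, 0.2484]
ee_rot: [0.0, 0.299, 0.954, 0.0]
contact_force: [-0.2, 0.8, -2.5]
width: 0.0163
gripper_force: 117.7
t 45.30 pos [ 532.4 -408.9  248.4] yaw 55.3 toolz [ 0.001  0.    -1.   ] width 16.3 gf 117.7 q6 -1.72 F [-0.2  0.8 -2.5]
d cm [-1.000e-02  7.000e-02 -2.294e+01] az -0.1
```

Lowering to just above the mat before I release.

```bash
python3 -m pendant '[{"jaw":-1,"tx":0,"ty":0,"tz":-4,"ax":0,"ay":0,"az":0},{"jaw":-1,"tx":0,"ty":0,"tz":-8,"ax":0,"ay":0,"az":0},{"jaw":-1,"tx":0,"ty":0,"tz":-12,"ax":0,"ay":0,"az":0},{"jaw":-1,"tx":0,"ty":0,"tz":-16,"ax":0,"ay":0,"az":0},{"jaw":-1,"tx":0,"ty":0,"tz":-19,"ax":0,"ay":0,"az":0},{"jaw":-1,"tx":0,"ty":0,"tz":-21,"ax":0,"ay":0,"az":0},{"jaw":-1,"tx":0,"ty":0,"tz":-22,"ax":0,"ay":0,"az":0},{"jaw":-1,"tx":0,"ty":0,"tz":-22.6,"ax":0,"ay":0,"az":0},{"jaw":-1,"tx":0,"ty":0,"tz":-22.9,"ax":0,"ay":0,"az":0},{"jaw":-1,"tx":0,"ty":0,"tz":-22.9,"ax":0,"ay":0,"az":0}]'
python3 d.py
```

```text
clock: 46.55
position: [0.5328, -0.4093, 0.0207]
ee_rot: [0.001, 0.299, 0.954, -0.0]
contact_force: [-0.4, 1.5, 1.6]
width: 0.0162
gripper_force: 118.4
t 46.55 pos [ 532.8 -409.3   20.7] yaw 55.2 toolz [ 0.002 -0.001 -1.   ] width 16.2 gf 118.4 q6 -1.72 F [-0.4  1.5  1.6]
```

```bash
python3 -m pendant '[{"jaw":0.1,"tx":0,"ty":0,"tz":0,"ax":0,"ay":0,"az":0},{"jaw":0.1,"tx":0,"ty":0,"tz":0,"ax":0,"ay":0,"az":0},{"jaw":0.1,"tx":0,"ty":0,"tz":0,"ax":0,"ay":0,"az":0},{"jaw":0.1,"tx":0,"ty":0,"tz":4,"ax":0,"ay":0,"az":0},{"jaw":0.1,"tx":0,"ty":0,"tz":9,"ax":0,"ay":0,"az":0},{"jaw":0.1,"tx":0,"ty":0,"tz":14,"ax":0,"ay":0,"az":0},{"jaw":0.1,"tx":0,"ty":3,"tz":18,"ax":0,"ay":0,"az":0},{"jaw":0.1,"tx":-4,"ty":8,"tz":22,"ax":0,"ay":0,"az":0},{"jaw":0.1,"tx":-6,"ty":14,"tz":24,"ax":0,"ay":0,"az":0},{"jaw":0.1,"tx":-10,"ty":20,"tz":24,"ax":0,"ay":0,"az":0}]' 40
python3 -m pendant '[{"jaw":0.1,"tx":-5,"ty":5,"tz":0,"ax":0,"ay":0,"az":0},{"jaw":0.1,"tx":-10,"ty":10,"tz":0,"ax":0,"ay":0,"az":0},{"jaw":0.1,"tx":-12,"ty":15,"tz":0,"ax":0,"ay":0,"az":0},{"jaw":0.1,"tx":-12,"ty":20,"tz":0,"ax":0,"ay":0,"az":0},{"jaw":0.1,"tx":-12,"ty":20,"tz":0,"ax":0,"ay":0,"az":0},{"jaw":0.1,"tx":-12,"ty":20,"tz":0,"ax":0,"ay":0,"az":0}]'
python3 - <<'E'
from h import *
im=shot('top','end.png');cv2.imwrite('pics/endb.png',cv2.resize(im['pixels'],(800,600)))
blobs(im,lo=.015,amin=60,box=(.35,.72,-.6,.25))
c=cloud(im)
x,y=np.array([.385,.349]),0
d=c[...,:2]-x;t=np.radians(34);lx=d@[np.cos(t),np.sin(t)];ly=d@[-np.sin(t),np.cos(t)]
m=((abs(lx)<.088)&(abs(ly)<.108)&(c[...,2]>.022)).astype(np.uint8)
n,l,s,_=cv2.connectedComponentsWithStats(m,connectivity=4)
for i in range(1,n):
    if s[i,4]>40: print('crate',s[i],(lx[l==i].mean()*1e3).round(),(ly[l==i].mean()*1e3).round(),c[l==i][:,2].max())
E
```

```text
clock: 47.8
position: [0.4453, -0.2292, 0.2596]
ee_rot: [0.002, 0.299, 0.954, -0.0]
contact_force: [0.2, 0.2, 0.1]
width: 0.047
gripper_force: 0.0
clock: 48.55
position: [0.3252, -0.0303, 0.2581]
ee_rot: [0.001, 0.298, 0.955, -0.0]
contact_force: [-0.0, -0.1, -0.4]
width: 0.047
gripper_force: 0.0
uv [249.  158.5] ctr 654 17 L 250 W 101 longaxis 90 deg z 30 bgr [56 58 62]
uv [248. 158.] ctr 656 18 L 59 W 59 longaxis -24 deg z 40 bgr [109 108 104]
uv [269.5 157.5] ctr 654 -49 L 57 W 56 longaxis -1 deg z 41 bgr [111 110 105]
uv [227.  159.5] ctr 651 84 L 59 W 58 longaxis 88 deg z 40 bgr [110 109 104]
uv [366.5 214.5] ctr 480 -372 L 246 W 161 longaxis -35 deg z 49 bgr [102 111 117]
uv [287. 193.] ctr 540 -100 L 65 W 65 longaxis -2 deg z 56 bgr [127 132 132]
uv [440.5 205. ] ctr 493 -579 L 39 W 39 longaxis 79 deg z 20 bgr [106 106 102]
uv [184. 238.] ctr 411 222 L 98 W 5 longaxis 32 deg z 56 bgr [24 40 60]
crate [130 232  46  34 760] -26.0 -19.0 0.08593581161822672
crate [139 263  19  17 165] -73.0 20.0 0.08630211139144794
```

View pics/endb.png

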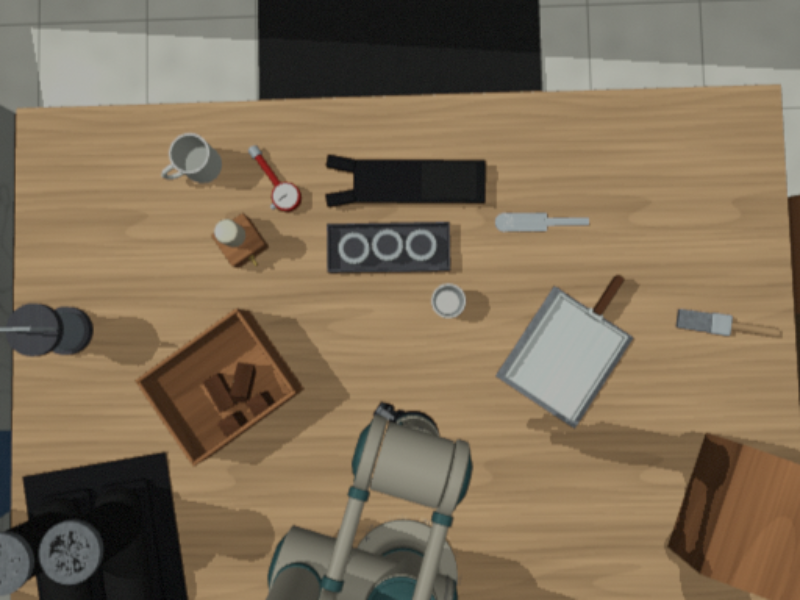

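The final view shows the three tins in the care box and the offcuts in the crate, with their highest point at 86 mm under the 100 mm rim. The pan is flat on its mat at (567,357) and the bystanders are where they were, so I'm handing in.

```bash
python3 -c "
from rig import manip
print(manip.sign_off())"
```

```text
the job is handed in; nothing more can be done
None
```

I handed the job in at about 49 s on the robot clock: the final top view shows all three tins in the care box, all four offcuts in the crate, the pan flat on its mat and the bystanders where they were; the sign-off gave no verdict.

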